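# Hang the lift-off door back on the water-filter cabinet

## Robot

A 6-joint arm with a two-finger parallel gripper is mounted at the origin on a cart in front of the work surface, level with it; the furniture and walls round the work are solid. World frame = base frame: x ahead of the robot, y to its left, z up, the work surface at z = 0. Lengths are in m, angles in rad, forces in N, time in s.
With the tool pointing down it reaches from about 0.35 to 0.775 m from the base axis. Payload 7.3 kg.
Tool frame: the origin (TCP) lies at the very end of the fingers, on their centre line; the grasp point (between the pads) lies 19 mm behind it; z points along the fingers, x is the direction in which the jaws open and shut, and the axes are right-handed (so a half turn about z gives the same grasp; the last joint's range is limited). The gripper opens to 92 mm and grips with 3 to 60 N. Pads are 19 mm wide; open, the fingers measure 130 mm over their backs; the gripper's body (75 mm by 190 mm) begins 47 mm behind the grasp point.
Start: joints at [1.048, 0.342, 1.524, -0, 1.275, -0.146], TCP at [0.193, 0.488, 0.19] pointing down, gripper open.
Joint ranges: [-2.53, 2.53], [-0.77, 2.02], [0.04, 2.7], [-1, 4.14], [0.28, 2.66], [-3.11, 3.11]. Speed limits (rad/s): [2.57, 2.57, 3.14, 3.14, 3.14, 3.14].

## Interface

Orientations are given as [roll, pitch, yaw] about the fixed x, y, z axes, in that order (R = Rz(yaw) Ry(pitch) Rx(roll)).
In Python, from cell import robot, read_camera, nets gives the robot as it stands. The module is installed in compiled form; this text tells all that it offers.
- The arm moves only by the tool carry_out, never from a script. Its arguments are lists of equal length, an entry for each row: "translation": the shift along the tool's x, y, z in m, a list of three; "turn": the turn, a rotation vector about the tool's x, y, z in rad, a list of three; "gripper": the gripper's target within -1 to 1 (shut at 1, half-way at 0, fully open at -1). A call has 1 to 10 rows; each row shifts and turns the commanded pose from where the row before left it, along the tool's axes as they then stand; what a row does not reach is not made up. A row lasts 1/10 s, in which the tool goes at most 50 mm and 8.59 degrees, less where a joint would pass 70% of its speed; a pose out of reach is approached as far as the arm can. A call with a gripper value outside its range is refused whole. The fingers move at their own pace and stop on an object; "squeeze" is the grip in N (left out, the last holds). Time passes only in rows, so rows that do not move let the fingers close. It gives the time, the measured TCP pose, the force and the opening at its end, in the units of the state.
- robot.observe(): the state, without advancing time (a new reading comes with each control period).
- read_camera(name): name is "scene" or "top" or "wrist"; returns a dict with "img" (480x640x3 uint8, red, green, blue), "fx", "fy", "cx", "cy" (pixels), "world_from_camera" (4x4, takes a point from camera to world coordinates). Camera axes: x right, y down, z forward; pixel columns grow to the right and rows downward; lengths in m; the calibration is good to about 2 mm. A picture is of the moment at which its call begins. There is no depth.
- robot.hand_in(): hands the job in, once; it reports no verdict.
Trained networks look in a picture, given as the dict that the camera call returned (one of the last four; its "shot" number tells which), for a name from the list of things; names that differ only in an ending like _2 or _b are one class to them, and where a whole thing is asked for, a point or a joint stands for the part that bears it (a point fixed in the world has none). Each returns a list of dicts, best first, with "score" (0 to 1); they miss things now and then, are a little off and sometimes report something else, mostly with a low value. They report only what shows in the picture. A call takes as long as a camera call.
- nets.regions_of(picture, name): "region" (480x640 bool, what is visible of it) and "pixel" ([column, row] in pixels, amid what is visible of it).
- nets.tip_of(picture, name): "pixel" ([column, row] in pixels: a listed point, or the origin of a listed thing).
The state is a dict: "time": time; "qpos": joint angles; "qvel": joint speeds; "joint_efforts": joint torques, N m; "tool_pos": TCP position; "tool_rot": TCP orientation; "contact_force": force on the tool from outside, world axes, zero at the start; "torque": the same for the moment, N m; "opening": finger opening in m.
Only numpy, scipy, OpenCV 4.12 (cv2) and the standard library are available. Lean on these libraries where they do the work, as an engineer would, in place of code of your own. Each camera call takes 0.05 s, during which the arm holds its last target. There are 200 camera calls.

## Task

The filters have been changed: take the loose cabinet door out of its stand and hang it back on the small filter cabinet, standing open, with both hinge sockets fully down on their two pintles. Then swing it shut until it is home against the rubber buffers and let go. Do not let the door fall over, and leave the other things on the worktop where they are.

Things in the scene. Friction and masses are not known exactly. Their poses are not given: they have to be found in the camera images.
- cabinet: Grey sheet-metal filter cabinet fixed to the worktop, 110 deep (x) x 150 wide (y) x 175 mm high, open at the front, two filter cartridges inside. Origin: centre of its underside; x from the open front to the back (front face at x = -55 mm), y to the left seen from the front, z up. Two upright steel pintles stand 13 mm before the right-hand edge of the front, one straight above the other.
- pintle_low (a point): Foot of the lower pintle, on its axis, on its bracket's top, 42 mm above the worktop (cabinet x = -68, y = -68 mm). Both pintles are 8 mm thick and 18 mm long, the upper 6 mm tapered to 3 mm, on brackets 6 mm thick and 18 mm wide that reach out from the front face. Axes as the cabinet's.
- pintle_high (a point): Foot of the upper pintle, 85 mm straight above pintle_low. The door's lower socket cannot pass this bracket from above: bring the door in from the front of the cabinet, raised 20 to 55 mm above its hung height, then lower it straight down. Axes as the cabinet's.
- shut_edge (a point): Fixed point where door_edge comes when the door is hung and shut: 128 mm to the left (cabinet +y) of the pintle axis, 97 mm above the worktop. Two rubber buffers, 7 mm thick, on the left of the cabinet's front face stop the shut door there, parallel to the front. Axes as the cabinet's.
- door: Loose grey door, about 0.3 kg, upright in the stand's slot, sockets away from the robot. Origin: on the hinge axis at the lower socket's lower mouth, comes to pintle_low when hung. x to the free edge, y out of the outer face, z up. Panel x 12 to 128, y -6 to 6, z -10 to 120 mm; centre of mass x 67. Grip it across the 12 mm at its top edge. Bar handle 26 mm out (+y) at x 108, z 29 to 71.
- socket_high (a point): Lower mouth of the door's upper socket, on the hinge axis, 85 mm above the door's origin. The two socket tubes are 20 mm long, 20 mm wide outside, with a 12 mm bore right through (2 mm of play round the pintles); they span door z = 0 to 20 and 85 to 105 mm. Axes as the door's.
- door_edge (a point): Point on the door's free edge at x = 128, y = 0, z = 55 mm of the door; axes as the door's. Shut, the door's x points along cabinet +y; open by 90 degrees, along cabinet -x with the outer face towards cabinet -y. The hung door swings freely and stays where it is left.
- stand: Black fixed stand, base 100 (x) x 90 (y) x 8 mm, with two walls 84 mm long whose tops are 38 mm above the worktop; between them a slot 15 mm wide along its x holds the door by its lower 30 mm. Origin: centre of its underside, z up. The door lifts out straight up.
- tea_tin: Bystander: round tea tin, 74 mm wide, 92 mm high; origin under its centre.
- mug: Bystander: white mug, 80 x 109 x 95 mm high; origin at its underside.
- tea_strainer: Bystander: steel strainer cup, 82 mm wide, 61 mm high; origin under its centre.
- cap_grey: Bystander: grey bottle cap, 69 mm wide, 24 mm high; origin under its centre.
- ptfe_tape: Bystander: roll of tape lying flat, 52 mm wide, 15 mm high; origin under its centre. The hung door passes above it.
- ball_valve: Bystander: brass ball valve with a lever, 32 x 115 x 49 mm; origin at its underside.
- teaspoon: Bystander: teaspoon lying flat, 132 x 26 x 9 mm; origin under its centre.

How it is judged:
By the outcome, as a careful person would: the job done as asked, in the order asked, and still so for the second after the job is handed in, with the robot touching nothing.
It also fails if it takes over 64 s, if anything falls off the work surface, if the arm or the gripper's body presses on something with over 40 N, if the wrist force passes 120 N, or if a joint passes its speed limit or range.

## Working session

There is one attempt and no reset: what is moved stays moved. The work goes in short steps, Python scripts to look and compute and a tool call to move; the robot and the scene stay as the last step left them, time stands still between calls to the robot, and variables do not carry over. Pictures are saved under pics/ and viewed, about 8 in all and at most 12, crops included, and the job is handed in when it is done.

Besides the shell and the picture viewer there is one more tool, called as name(argument=value, ...) on one line, values as JSON. carry_out: Moves the arm, as the interface text tells. Its arguments: {"type":"object","properties":{"translation":{"type":"array","items":{"type":"array","items":{"type":"number"}}},"turn":{"type":"array","items":{"type":"array","items":{"type":"number"}}},"gripper":{"type":"array","items":{"type":"number"}},"squeeze":{"type":"number"}},"required":["translation","turn","gripper"]}

```bash
mkdir -p pics
cat > h.py <<'E'
import numpy as np, cv2
from cell import robot, read_camera, nets
from scipy.spatial.transform import Rotation as R
def ray(c,px):
    T=np.array(c["world_from_camera"]);d=np.array([(px[0]-c["cx"])/c["fx"],(px[1]-c["cy"])/c["fy"],1.])
    return T[:3,3],T[:3,:3]@d
def atz(c,px,z):
    o,d=ray(c,px);return o+d*(z-o[2])/d[2]
def tri(obs):
    A=np.zeros((3,3));b=np.zeros(3)
    for c,p in obs:
        o,d=ray(c,p);d=d/np.linalg.norm(d);P=np.eye(3)-np.outer(d,d);A+=P;b+=P@o
    x=np.linalg.solve(A,b);return x
def proj(c,X):
    T=np.linalg.inv(np.array(c["world_from_camera"]));p=T[:3,:3]@np.asarray(X)+T[:3,3]
    return np.array([c["fx"]*p[0]/p[2]+c["cx"],c["fy"]*p[1]/p[2]+c["cy"]])
def save(c,n): cv2.imwrite(f"pics/{n}.png",cv2.cvtColor(c["img"],cv2.COLOR_RGB2BGR))
E
python3 - <<'E'
from h import *
np.set_printoptions(precision=4,suppress=True)
s=read_camera("scene");t=read_camera("top")
save(s,"s0");save(t,"t0")
for c,n in((s,'scene'),(t,'top')): print(n,np.array(c["world_from_camera"])[:3],c["fx"])
for n in "cabinet pintle_low pintle_high shut_edge door socket_high door_edge stand tea_tin mug tea_strainer cap_grey ptfe_tape ball_valve teaspoon".split():
    a=nets.tip_of(s,n);b=nets.tip_of(t,n)
    r=[n]
    for l in(a,b): r.append([(np.round(x["pixel"],1).tolist(),round(x["score"],2)) for x in l[:2]])
    if a and b:
        X=tri([(s,a[0]["pixel"]),(t,b[0]["pixel"])]);r+=[X,np.linalg.norm(proj(s,X)-a[0]["pixel"])]
    print(*r)
print(robot.observe())
E
```

```text
scene [[ 0.9107 -0.2129  0.3541 -0.0375]
 [-0.4131 -0.4649  0.7831 -1.2126]
 [-0.0021 -0.8594 -0.5113  0.88  ]] 549.971376304865
top [[-0.0169 -0.9898  0.1416  0.3724]
 [-0.9998  0.0185  0.0096 -0.0066]
 [-0.0121 -0.1414 -0.9899  1.2358]] 453.65901012284615
cabinet [([312.1, 241.5], 0.58)] [([267.4, 229.1], 0.76), ([241.4, 255.9], 0.61)] [0.568  0.1452 0.0032] 0.5995586086115932
pintle_low [([301.7, 244.2], 0.57)] [([295.0, 248.5], 0.93)] [0.5039 0.0679 0.0517] 0.6265873861001079
pintle_high [([301.2, 222.4], 0.59)] [([294.1, 246.8], 0.57)] [0.5009 0.065  0.1266] 0.2181519202773476
shut_edge [([284.0, 214.0], 0.57)] [([241.3, 253.9], 0.64)] [0.4946 0.1999 0.0904] 1.57061598235638
door [([365.7, 332.4], 0.96), ([264.6, 248.8], 0.45)] [([445.3, 249.0], 0.73), ([165.2, 243.4], 0.38)] [ 0.4981 -0.3325  0.0247] 0.8785737770318942
socket_high [([369.4, 304.9], 0.74), ([306.7, 294.2], 0.66)] [([453.9, 244.8], 0.77)] [ 0.5012 -0.3333  0.1058] 0.1762330616527089
door_edge [([316.7, 327.5], 0.9)] [([443.5, 296.4], 0.89)] [ 0.3754 -0.3114  0.0651] 0.41944504308568087
stand [([339.5, 346.4], 0.6
[... 590 characters left out ...]
2
ball_valve [([435.5, 350.6], 0.76), ([266.0, 208.8], 0.41)] [([476.4, 205.5], 0.68)] [ 0.6245 -0.4337  0.0012] 1.3204113350408464
teaspoon [([302.5, 290.8], 0.62)] [([354.4, 271.1], 0.47)] [ 0.4417 -0.0884  0.0045] 1.8507027945407746
{'time': 1.6, 'qpos': array([ 1.048 ,  0.342 ,  1.524 ,  0.    ,  1.2754, -0.146 ]), 'qvel': array([ 0.0001, -0.0017, -0.0009,  0.0016, -0.0017, -0.0015]), 'joint_efforts': array([ -0.0013, -43.1138, -24.4479,   0.0717,   0.0485,  -0.    ]), 'tool_pos': array([0.1932, 0.4882, 0.1898]), 'tool_rot': array([ 3.1416, -0.0001,  1.194 ]), 'contact_force': array([-0.2834,  0.4358,  0.8127]), 'torque': array([-0.0463,  0.0175,  0.0394]), 'opening': 0.0914967170305058}
```

View pics/s0.png

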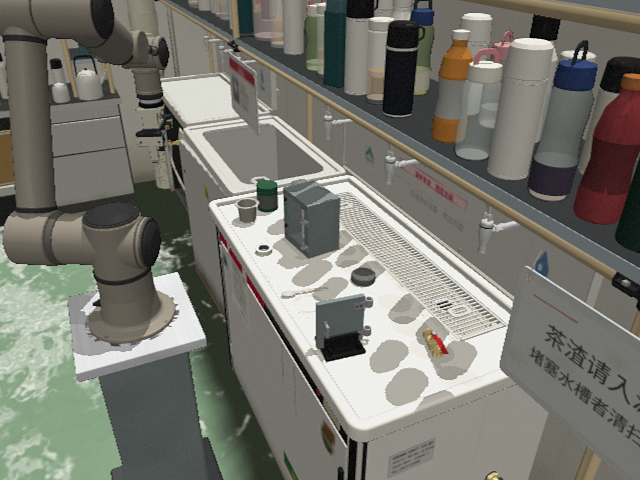

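View pics/t0.png

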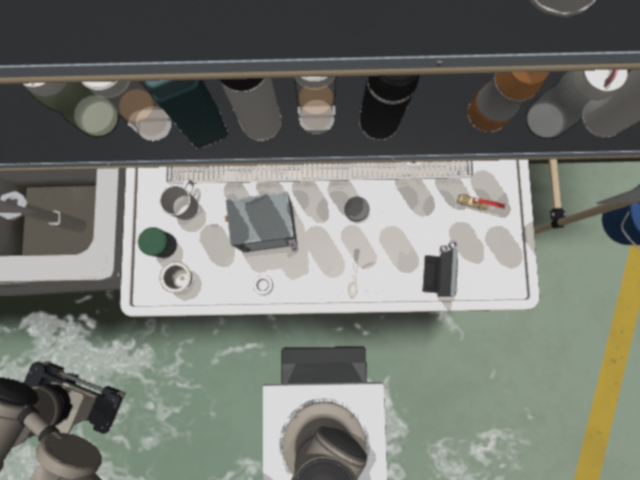

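Scene view: the door stands in the black stand at about (340,320), sockets on the right (367,300/330). The cabinet is at (312,220) with its pintles at (301,222/244). Top view: door at (447,270), cabinet at (262,222), upper bracket at (294,245). The networks agree with the pictures, and the socket height comes out at 0.106 against an expected 0.103. Next I write a row planner and hover over the door.

```bash
cat >> h.py <<'E'
def plan(wps,step=.045,ang=.13):
    """wps: world x,y,z,yaw ; tool pointing down; prints rows"""
    o=robot.observe();cur=np.r_[o["tool_pos"],o["tool_rot"][2]];tr=[];tu=[]
    for w in wps:
        w=np.array(w,float);n=int(max(1,np.ceil(np.linalg.norm(w[:3]-cur[:3])/step),np.ceil(abs(w[3]-cur[3])/ang)));s0=cur.copy()
        for i in range(1,n+1):
            g=s0+(w-s0)*i/n;d=g-cur;c,s=np.cos(cur[3]),np.sin(cur[3])
            t=np.round([d[0]*c+d[1]*s,d[0]*s-d[1]*c,-d[2]],3);a=round(-d[3],2)
            cur[:3]+=[t[0]*c+t[1]*s,t[0]*s-t[1]*c,-t[2]];cur[3]-=a
            tr.append(t.tolist());tu.append([0,0,a])
    for i in range(0,len(tr),10): print(len(tr[i:i+10]),"T",tr[i:i+10],"U",tu[i:i+10])
E
python3 - <<'E'
from h import *
plan([(.24,.46,.30,1.194),(.44,.10,.30,1.3),(.44,-.322,.30,1.40)])
E
```

```text
10 T [[-0.003, 0.018, -0.037], [-0.003, 0.018, -0.036], [-0.003, 0.018, -0.037], [-0.026, 0.032, -0.0], [-0.027, 0.031, -0.0], [-0.026, 0.032, -0.0], [-0.027, 0.031, -0.0], [-0.028, 0.031, -0.0], [-0.027, 0.03, -0.0], [-0.028, 0.03, -0.0]] U [[0, 0, np.float64(0.0)], [0, 0, np.float64(0.0)], [0, 0, np.float64(0.0)], [0, 0, np.float64(-0.01)], [0, 0, np.float64(-0.01)], [0, 0, np.float64(-0.01)], [0, 0, np.float64(-0.01)], [0, 0, np.float64(-0.01)], [0, 0, np.float64(-0.01)], [0, 0, np.float64(-0.01)]]
10 T [[-0.029, 0.03, -0.0], [-0.028, 0.03, -0.0], [-0.029, 0.029, -0.0], [-0.041, 0.011, -0.0], [-0.041, 0.011, -0.0], [-0.041, 0.01, -0.0], [-0.041, 0.01, -0.0], [-0.041, 0.009, -0.0], [-0.041, 0.01, -0.0], [-0.041, 0.008, -0.0]] U [[0, 0, np.float64(-0.01)], [0, 0, np.float64(-0.02)], [0, 0, np.float64(-0.01)], [0, 0, np.float64(-0.01)], [0, 0, np.float64(-0.01)], [0, 0, np.float64(-0.01)], [0, 0, np.float64(-0.01)], [0, 0, np.float64(-0.01)], [0, 0, np.float64(-0.01)], [0, 0, np.float64(-0.01)]]
3 T [[-0.042, 0.008, -0.0], [-0.041, 0.008, -0.0], [-0.042, 0.008, -0.0]] U [[0, 0, np.float64(-0.01)], [0, 0, np.float64(-0.01)], [0, 0, np.float64(-0.01)]]
```

carry_out(translation=[[-0.003,0.018,-0.037],[-0.003,0.018,-0.036],[-0.003,0.018,-0.037],[-0.026,0.032,0],[-0.027,0.031,0],[-0.026,0.032,0],[-0.027,0.031,0],[-0.028,0.031,0],[-0.027,0.03,0],[-0.028,0.03,0]], turn=[[0,0,0],[0,0,0],[0,0,0],[0,0,-0.01],[0,0,-0.01],[0,0,-0.01],[0,0,-0.01],[0,0,-0.01],[0,0,-0.01],[0,0,-0.01]], gripper=[-1,-1,-1,-1,-1,-1,-1,-1,-1,-1])

```text
time: 2.6
tool_pos: [0.3804, 0.2069, 0.3]
tool_rot: [3.141, -0.0, 1.265]
contact_force: [0.5, 0.7, -0.7]
opening: 0.0916
```

carry_out(translation=[[-0.029,0.03,0],[-0.028,0.03,0],[-0.029,0.029,0],[-0.041,0.011,0],[-0.041,0.011,0],[-0.041,0.01,0],[-0.041,0.01,0],[-0.041,0.009,0],[-0.041,0.01,0],[-0.041,0.008,0]], turn=[[0,0,-0.01],[0,0,-0.02],[0,0,-0.01],[0,0,-0.01],[0,0,-0.01],[0,0,-0.01],[0,0,-0.01],[0,0,-0.01],[0,0,-0.01],[0,0,-0.01]], gripper=[-1,-1,-1,-1,-1,-1,-1,-1,-1,-1])

```text
time: 3.6
tool_pos: [0.4397, -0.1967, 0.2999]
tool_rot: [3.141, -0.0, 1.374]
contact_force: [1.6, -0.3, 0.5]
opening: 0.0918
```

carry_out(translation=[[-0.042,0.008,0],[-0.041,0.008,0],[-0.042,0.008,0],[0,0,0],[0,0,0]], turn=[[0,0,-0.01],[0,0,-0.01],[0,0,-0.01],[0,0,0],[0,0,0]], gripper=[-1,-1,-1,-1,-1])

```text
time: 4.1
tool_pos: [0.44, -0.3227, 0.2991]
tool_rot: [-3.141, -0.001, 1.402]
contact_force: [0.7, 0.5, -0.6]
opening: 0.092
```

Run:
```python
from h import *
np.set_printoptions(precision=4,suppress=True)
w=read_camera("wrist");save(w,"w0");print(np.array(w["world_from_camera"]))
for n,z in (("door",.018),("socket_high",.103),("door_edge",.073),("stand",0)):
    for x in nets.tip_of(w,n)[:2]: print(n,x["pixel"],x["score"],atz(w,x["pixel"],z))
r=nets.regions_of(w,"door")
if r: print(r[0]["score"],cv2.minAreaRect(np.argwhere(r[0]["region"])[:,::-1].astype(np.float32)))
```

```text
[[ 0.1683  0.9456  0.2783  0.3657]
 [ 0.9857 -0.1621 -0.0454 -0.3087]
 [ 0.0021  0.2819 -0.9594  0.4943]
 [ 0.      0.      0.      1.    ]]
door [319.7, 234.7] 0.74 [ 0.5006 -0.3279  0.018 ]
socket_high [320.3, 259.6] 0.66 [ 0.5029 -0.3283  0.103 ]
door_edge [313.4, 127.8] 0.58 [ 0.3735 -0.3132  0.073 ]
stand [313.8, 175.1] 0.6 [ 0.4298 -0.3231  0.    ]
0.85 ((309.75054931640625, 201.58975219726562), (144.5850067138672, 30.717905044555664), 85.00625610351562)
```

View pics/w0.png

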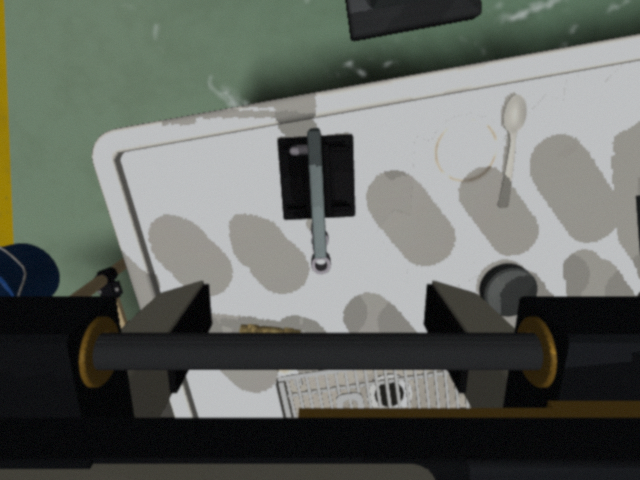

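Wrist view: the door's top edge runs from (315,130) at the free edge to about (320,250) at the sockets, ring at (320,264). The handle is on the -y side at (298,150). Next I measure the top-edge line more exactly.

Run:
```python
from h import *
np.set_printoptions(precision=4,suppress=True)
w=read_camera("wrist");im=w["img"]
for r in (140,160,180,200,220,240): print(r,im[r,300:336].astype(int).sum(1)//3)
```

```text
140 [11 10 12 10 12 23 44 58 65 63 65 64 66 66 66 65 64 63 56 43 23 10  9 11
 12 13 17 16 20 17 14 17 14 20 18 11]
160 [ 9  3  6 10 11  9 22 40 54 59 64 66 66 66 67 66 66 66 62 55 36 17 14 12
 21 16 19 15 11 15 12 17 17 17 20 16]
180 [ 12  14   6   2  14   7   9  27  49  82 100 104 106 106 109 109 109 110
 108 105  88  61  25  15  14  13  15  17  18  16  14  15  15  18  18  22]
200 [ 12   8  10  10  11   7  13   8  18  51  81 100 109 110 108 109 109 109
 111 109 102  86  54  23  12  15  14  18  17  16  10  10   7   7  15  11]
220 [185 187 186 186 177 164 150 145 142 128 105 100 110 117 121 120 123 121
 122 119 120 114 111 135 174 189 189 189 190 190 190 189 190 190 190 190]
240 [191 190 189 188 188 191 189 190 186 163 115  85  96 110 119 120 121 123
 122 121 121 121 116 107 107 126 146 165 180 188 188 191 190 192 190 190]
```

Run:
```python
from h import *
np.set_printoptions(precision=4,suppress=True)
w=read_camera("wrist")
a=atz(w,(312.5,140),.138);b=atz(w,(317.8,240),.138);d=(a-b)[:2]
print(w["fx"],a,b,np.degrees(np.arctan2(d[1],d[0])))
yaw=np.arctan2(d[1],d[0]);ps=yaw-np.pi/2
u=d/np.linalg.norm(d); o=np.array([.5015,-.33]); 
n=np.array([-u[1],u[0]]); print("axis off line",(o-b[:2])@n, "proj",o-n*((o-b[:2])@n))
o=o-n*((o-b[:2])@n); g=o+u*.067; print("grip",g,ps)
plan([(g[0],g[1],.299,ps),(g[0],g[1],.16,ps),(g[0],g[1],.112,ps)])
```

```text
403.36685119009996 [ 0.3829 -0.3142  0.138 ] [ 0.4725 -0.3245  0.138 ] 173.41133232370163
axis off line 0.0021070573873627385 proj [ 0.5017 -0.3279]
grip [ 0.4352 -0.3202] 1.4558023825237663
7 T [[0.0, -0.005, 0.001], [0.0, -0.0, 0.035], [0.0, -0.0, 0.035], [0.0, -0.0, 0.034], [0.0, -0.0, 0.035], [0.0, -0.0, 0.024], [0.0, -0.0, 0.024]] U [[0, 0, np.float64(-0.05)], [0, 0, np.float64(-0.0)], [0, 0, np.float64(-0.0)], [0, 0, np.float64(-0.0)], [0, 0, np.float64(-0.0)], [0, 0, np.float64(-0.0)], [0, 0, np.float64(-0.0)]]
```

carry_out(translation=[[0.001,-0.005,0.001],[0,0,0.035],[0,0,0.035],[0,0,0.034],[0,0,0.035],[0,0,0.024],[0,0,0.024],[0,0,0],[0,0,0]], turn=[[0,0,-0.05],[0,0,0],[0,0,0],[0,0,0],[0,0,0],[0,0,0],[0,0,0],[0,0,0],[0,0,0]], gripper=[-1,-1,-1,-1,-1,-1,-1,-1,-1])

```text
time: 5.4
tool_pos: [0.4358, -0.3203, 0.1124]
tool_rot: [3.141, -0.0, 1.454]
contact_force: [0.1, 0.3, 0.0]
opening: 0.0915
```

carry_out(translation=[[0,0,0],[0,0,0],[0,0,0],[0,0,0],[0,0,0],[0,0,0],[0,0,0],[0,0,0]], turn=[[0,0,0],[0,0,0],[0,0,0],[0,0,0],[0,0,0],[0,0,0],[0,0,0],[0,0,0]], gripper=[1,1,1,1,1,1,1,1], squeeze=30)

```text
time: 6.2
tool_pos: [0.4356, -0.3204, 0.1118]
tool_rot: [3.142, -0.0, 1.454]
contact_force: [0.3, -0.3, -0.1]
opening: 0.0327
```

carry_out(translation=[[0,0,0],[0,0,-0.005],[0,0,-0.01],[0,0,-0.015],[0,0,-0.02],[0,0,-0.03],[0,0,-0.03],[0,0,0],[0,0,0]], turn=[[0,0,0],[0,0,0],[0,0,0],[0,0,0],[0,0,0],[0,0,0],[0,0,0],[0,0,0],[0,0,0]], gripper=[1,1,1,1,1,1,1,1,1])

```text
time: 7.1
tool_pos: [0.4358, -0.3206, 0.2228]
tool_rot: [3.14, 0.001, 1.454]
contact_force: [-0.1, -0.2, -0.9]
opening: 0.0001
```

Run:
```python
from h import *
np.set_printoptions(precision=4,suppress=True)
w=read_camera("wrist");s=read_camera("scene");t=read_camera("top");save(w,"w1")
o=robot.observe();print(o["tool_pos"],o["tool_rot"],o["torque"])
def get(n):
    ob=[]
    for c in (s,t,w):
        l=nets.tip_of(c,n)
        for x in l[:2]: print(n,x["pixel"],round(x["score"],2))
        if l: ob.append((c,l[0]["pixel"]))
    if len(ob)>1:
        X=tri(ob);print("  ->",X,[np.round(np.linalg.norm(proj(c,X)-p),1) for c,p in ob])
for n in "door socket_high door_edge pintle_low pintle_high shut_edge cabinet".split(): get(n)
crop=cv2.resize(s["img"][180:270,250:370],(720,540),interpolation=cv2.INTER_CUBIC)
crop2=cv2.resize(t["img"][190:270,220:310],(720,600),interpolation=cv2.INTER_CUBIC)
cv2.imwrite("pics/c0.png",crop[:,:,::-1]);cv2.imwrite("pics/c1.png",crop2[:,:,::-1])
```

```text
[ 0.4351 -0.3199  0.2208] [-3.14   -0.0013  1.454 ] [ 0.019  -0.0062  0.0123]
door [367.1, 335.3] 0.74
door [441.2, 247.0] 0.8
door [316.6, 260.8] 0.76
  -> [ 0.506  -0.3271  0.0087] [np.float64(0.9), np.float64(0.5), np.float64(1.3)]
socket_high [368.6, 303.8] 0.76
socket_high [454.4, 244.8] 0.69
  -> [ 0.5    -0.3331  0.1095] [np.float64(0.6), np.float64(0.5)]
door_edge [314.9, 324.5] 0.63
door_edge [315.7, 134.4] 0.65
  -> [ 0.3723 -0.3127  0.0761] [np.float64(0.4), np.float64(1.2)]
pintle_low [302.8, 246.7] 0.69
pintle_low [293.9, 245.3] 0.88
pintle_low [454.1, 244.4] 0.21
pintle_low [319.4, 259.6] 0.59
  -> [ 0.4524 -0.1292  0.1914] [np.float64(14.6), np.float64(84.7), np.float64(322.7)]
pintle_high [300.5, 220.4] 0.84
pintle_high [293.5, 249.7] 0.97
  -> [0.4957 0.0651 0.1339] [np.float64(0.8), np.float64(0.9)]
shut_edge [282.2, 213.6] 0.59
shut_edge [246.0, 217.6] 0.48
shut_edge [243.0, 252.8] 0.84
  -> [0.4925 0.1965 0.0942] [np.float64(0.0), np.float64(0.0)]
cabinet [308.9, 243.9] 0.89
cabinet [433.8, 348.0] 0.56
cabinet [265.9, 227.2] 0.89
cabinet [314.4, 189.4] 0.54
  -> [ 0.4564 -0.1071  0.2086] [np.float64(17.2), np.float64(107.3), np.float64(397.1)]
```

View pics/w1.png

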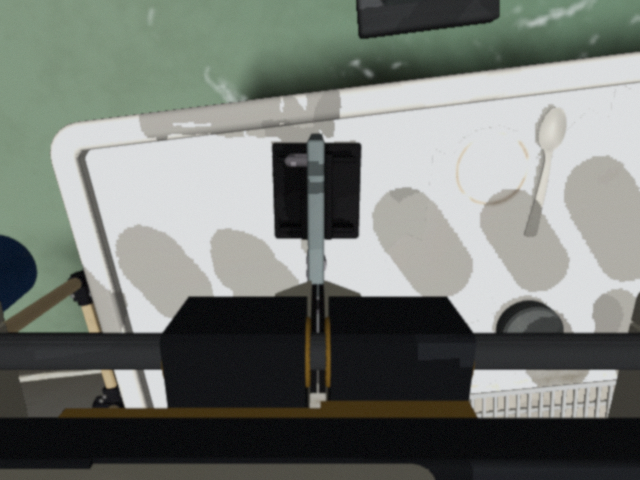

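The wrist view shows the fingers shut and empty, seen at (317,370). They had not finished closing when I lifted. The door is still upright in its slot along column 316. I open, go down again and give it more time to close.

carry_out(translation=[[0,0,0],[0,0,0],[0,0,0],[0,0,0],[0,0,0],[0,0,0],[0,0,0],[0,0,0],[0,0,0],[0,0,0]], turn=[[0,0,0],[0,0,0],[0,0,0],[0,0,0],[0,0,0],[0,0,0],[0,0,0],[0,0,0],[0,0,0],[0,0,0]], gripper=[-0.2,-0.2,-0.2,-0.2,-0.2,-0.2,-0.2,-0.2,-0.2,-0.2])

```text
time: 9.3
tool_pos: [0.4355, -0.3204, 0.2218]
tool_rot: [3.142, -0.0, 1.454]
contact_force: [-0.3, -0.6, 0.0]
opening: 0.0549
```

carry_out(translation=[[0,0,0.02],[0,0,0.03],[0,0,0.03],[0,0,0.02],[0,0,0.01],[0,0,0],[0,0,0]], turn=[[0,0,0],[0,0,0],[0,0,0],[0,0,0],[0,0,0],[0,0,0],[0,0,0]], gripper=[-0.2,-0.2,-0.2,-0.2,-0.2,-0.2,-0.2])

```text
time: 10.0
tool_pos: [0.436, -0.3209, 0.1127]
tool_rot: [3.14, 0.001, 1.454]
contact_force: [0.3, -0.6, -0.1]
opening: 0.0552
```

carry_out(translation=[[0,0,0],[0,0,0],[0,0,0],[0,0,0],[0,0,0],[0,0,0],[0,0,0],[0,0,0],[0,0,0],[0,0,0]], turn=[[0,0,0],[0,0,0],[0,0,0],[0,0,0],[0,0,0],[0,0,0],[0,0,0],[0,0,0],[0,0,0],[0,0,0]], gripper=[1,1,1,1,1,1,1,1,1,1], squeeze=30)

```text
time: 11.0
tool_pos: [0.4355, -0.3204, 0.1117]
tool_rot: [-3.142, -0.0, 1.454]
contact_force: [-0.1, 0.2, 0.6]
opening: 0.0003
```

Run:
```python
from h import *
np.set_printoptions(precision=4,suppress=True)
o=robot.observe();print(o["time"],o["tool_pos"],o["tool_rot"],o["opening"],o["contact_force"],o["torque"])
```

```text
11.0 [ 0.4355 -0.3204  0.1117] [-3.1416 -0.0001  1.454 ] 0.0002932588723345886 [-0.1095  0.1643  0.5608] [ 0.0115  0.038  -0.0132]
```

View pics/c0.png

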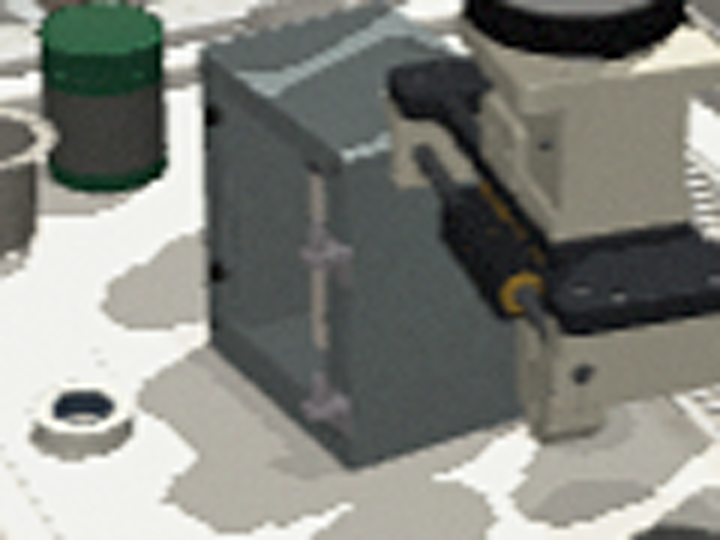

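View pics/c1.png

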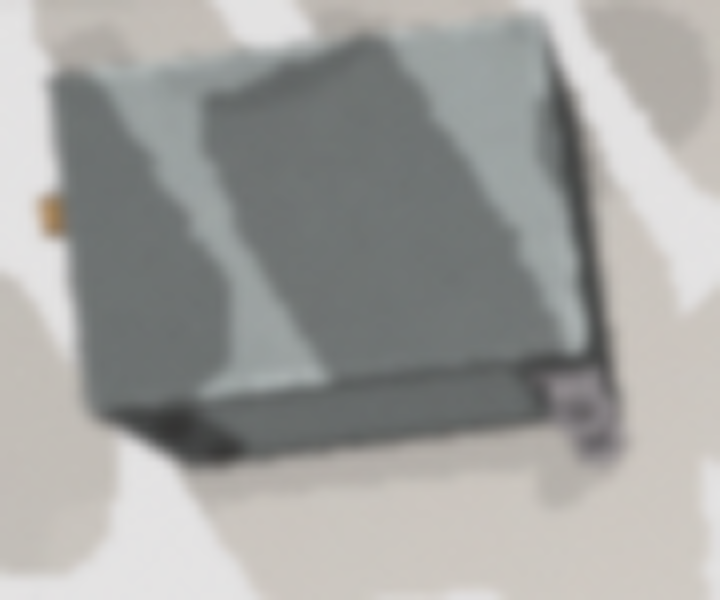

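The cabinet crops show both pintles on the near right corner and the buffers on the left edge. The fingers have closed to 0 again at z 0.112, so I look before anything else.

Run:
```python
from h import *
w=read_camera("wrist");s=read_camera("scene")
a=cv2.resize(s["img"][240:370,270:410],(560,520),interpolation=cv2.INTER_CUBIC)
b=cv2.resize(w["img"],(0,0),fx=.375,fy=.375)
im=np.zeros((520,800,3),np.uint8);im[:,:560]=a;im[:180,560:]=b
cv2.imwrite("pics/x1.png",im[:,:,::-1])
print(proj(s,robot.observe()["tool_pos"]),proj(w,robot.observe()["tool_pos"]))
```

```text
[341.82090904 306.9080821 ] [314.28372096 271.29301648]
```

View pics/x1.png

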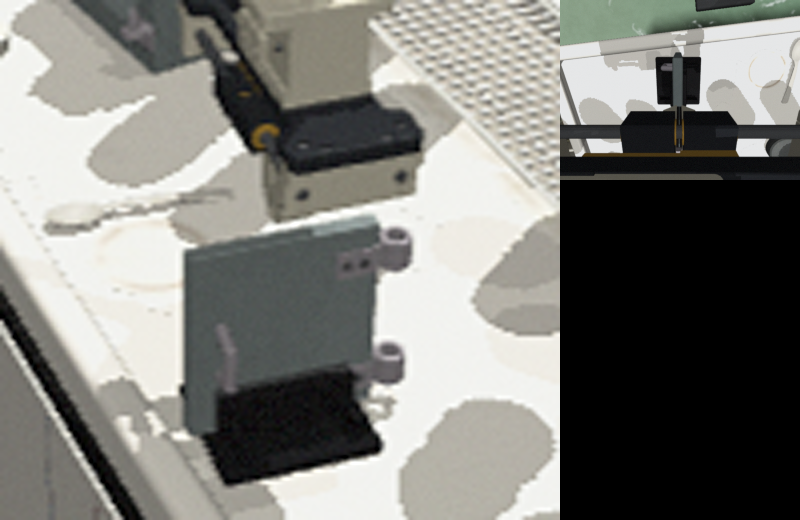

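The door is untouched, top edge at crop (280,235). But the fingertips show at scene pixel (340,294), above the door, although the reported TCP projects to (342,307). Either the picture or the reported pose is wrong, so I check that.

Run:
```python
from h import *
np.set_printoptions(precision=4,suppress=True)
o=robot.observe();print(o["time"],o["tool_pos"],o["qpos"])
w1=cv2.imread("pics/w1.png")[:,:,::-1]
for i in range(2):
    w=read_camera("wrist");print(w["shot"],np.array(w["world_from_camera"])[:3,3],"diff to w1",np.abs(w["img"].astype(int)-w1).mean(), [k for k in w])
o=robot.observe();print(o["time"],o["tool_pos"],o["qpos"])
```

```text
11.1 [ 0.4356 -0.3204  0.1118] [-0.776   0.4446  1.5954  0.0001  1.1016 -2.23  ]
11 [ 0.3606 -0.3101  0.3068] diff to w1 28.95347873263889 ['img', 'fx', 'fy', 'cx', 'cy', 'world_from_camera', 'shot']
12 [ 0.3606 -0.3101  0.3068] diff to w1 28.957935112847224 ['img', 'fx', 'fy', 'cx', 'cy', 'world_from_camera', 'shot']
11.2 [ 0.4355 -0.3204  0.1118] [-0.776   0.4446  1.5954  0.0001  1.1017 -2.2301]
```

carry_out(translation=[[0,0,-0.02],[0,0,-0.02],[0,0,0],[0,0,0]], turn=[[0,0,0],[0,0,0],[0,0,0],[0,0,0]], gripper=[1,1,1,1])

```text
time: 11.6
tool_pos: [0.4356, -0.3204, 0.1517]
tool_rot: [3.141, 0.0, 1.454]
contact_force: [-0.2, 0.3, -0.5]
opening: 0.0008
```

Run:
```python
from h import *
np.set_printoptions(precision=4,suppress=True)
o=robot.observe();print(o["time"],o["tool_pos"],o["qpos"])
w1=cv2.imread("pics/w1.png")[:,:,::-1]
w=read_camera("wrist");print(w["shot"],np.array(w["world_from_camera"])[:3,3],"diff to w1",np.abs(w["img"].astype(int)-w1).mean())
def edge(im):
    r=[]
    for row in (160,200,240):
        g=im[row].astype(int).sum(1)//3;r.append(g[296:340:2])
    return np.array(r)
print(edge(w["img"]));print(edge(w1))
```

```text
11.6 [ 0.4356 -0.3204  0.1517] [-0.776   0.4033  1.5411  0.0001  1.1968 -2.2301]
13 [ 0.3605 -0.31    0.3467] diff to w1 20.447153862847223
[[15 10  9 30 67 81 81 84 82 82 83 82 81 81 76 40  5  9  0 10 12 14]
 [ 9 13 11 14 59 77 83 81 84 81 84 84 84 81 65 32 21 23 23 21 20 25]
 [16 13 16 21 56 78 82 84 83 84 82 82 80 79 62 23 18 23 22 16 14  9]]
[[ 96  94  95  96  96  87  95 115 119 123 123 125 131 119  59  17  20  22
   19  18  22  21]
 [ 14  13  12  16  12  27  89 124 131 129 133 131 130 118  54  21  27  24
   15  21  22  28]
 [216 215 192 151 140 131 104 124 130 133 133 133 133 125 163 185 185 189
  208 215 215 217]]
```

The wrist camera fits the world: the panel's width puts its top at about z 0.135. So the tool end may not be where it is nominally. One annotated picture should settle that: predicted TCP (red), grasp point (green), body plane (blue).

Run:
```python
from h import *
np.set_printoptions(precision=4,suppress=True)
w=read_camera("wrist");s=read_camera("scene");o=robot.observe()
p=o["tool_pos"];ps=o["tool_rot"][2];X=np.array([np.cos(ps),np.sin(ps),0]);Y=np.array([np.sin(ps),-np.cos(ps),0])
def ann(c,x0,y0,x1,y1,k):
    im=cv2.resize(c["img"][y0:y1,x0:x1],(0,0),fx=k,fy=k,interpolation=cv2.INTER_CUBIC)
    def dot(P,col):
        q=(proj(c,P)-[x0,y0]+.5)*k;cv2.circle(im,(int(q[0]),int(q[1])),3,col,-1)
    dot(p,(255,0,0));dot(p+[0,0,.019],(0,255,0))
    for a in(-1,1):
        for b in (-1,1): dot(p+[0,0,.066]+a*.095*X+b*.0375*Y,(0,0,255))
        dot(p+a*.019*X,(255,0,255))
    return im
a=ann(s,300,230,400,350,4.5);b=ann(w,170,230,470,450,1.3)
im=np.zeros((540,450+390,3),np.uint8);im[:,:450]=a;im[:286,450:]=b
im=im[:,:800]
cv2.imwrite("pics/x2.png",im[:,:,::-1])
```

```text
(no output)
```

View pics/x2.png

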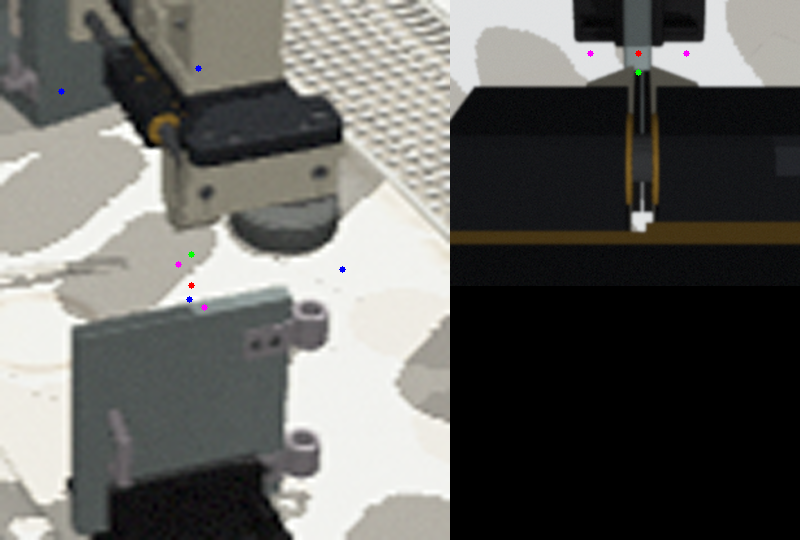

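In the annotated view the red (TCP) and green (grasp point) dots lie on bare worktop at (191,285), with no finger there. The real fingertips end near (250,215), about 40 mm higher. The 92 mm opening in the first wrist picture puts the tips about 43 mm behind the reported TCP as well. The fingers are about 43 mm shorter than stated. I go correspondingly lower, step by step, and watch the force.

carry_out(translation=[[0,0,0],[0,0,0],[0,0,0],[0,0,0],[0,0,0],[0,0,0],[0,0,0],[0,0,0],[0,0,0],[0,0,0]], turn=[[0,0,0],[0,0,0],[0,0,0],[0,0,0],[0,0,0],[0,0,0],[0,0,0],[0,0,0],[0,0,0],[0,0,0]], gripper=[-0.2,-0.2,-0.2,-0.2,-0.2,-0.2,-0.2,-0.2,-0.2,-0.2])

```text
time: 12.75
tool_pos: [0.4356, -0.3204, 0.1518]
tool_rot: [3.142, -0.0, 1.454]
contact_force: [0.1, 0.1, 0.3]
opening: 0.0552
```

carry_out(translation=[[0,0,0.02],[0,0,0.02],[0,0,0.01],[0,0,0.008],[0,0,0.006],[0,0,0.005],[0,0,0.004],[0,0,0]], turn=[[0,0,0],[0,0,0],[0,0,0],[0,0,0],[0,0,0],[0,0,0],[0,0,0],[0,0,0]], gripper=[-0.2,-0.2,-0.2,-0.2,-0.2,-0.2,-0.2,-0.2])

```text
time: 13.55
tool_pos: [0.4355, -0.3203, 0.0785]
tool_rot: [-3.141, -0.0, 1.454]
contact_force: [0.5, 0.5, 0.1]
opening: 0.0549
```

carry_out(translation=[[0,0,0],[0,0,0],[0,0,0],[0,0,0],[0,0,0],[0,0,0],[0,0,0],[0,0,0],[0,0,0],[0,0,0]], turn=[[0,0,0],[0,0,0],[0,0,0],[0,0,0],[0,0,0],[0,0,0],[0,0,0],[0,0,0],[0,0,0],[0,0,0]], gripper=[1,1,1,1,1,1,1,1,1,1], squeeze=30)

```text
time: 14.55
tool_pos: [0.4356, -0.3203, 0.0788]
tool_rot: [3.141, -0.0, 1.454]
contact_force: [0.6, 0.9, 1.0]
opening: 0.0117
```

Gripped: the opening is 11.7 mm. Now I lift it and carry it to a spot from which the wrist camera sees the pintles.

carry_out(translation=[[0,0,-0.004],[0,0,-0.008],[0,0,-0.012],[0,0,-0.016],[0,0,-0.02],[0,0,-0.02],[0,0,-0.02],[0,0,-0.02],[0,0,0],[0,0,0]], turn=[[0,0,0],[0,0,0],[0,0,0],[0,0,0],[0,0,0],[0,0,0],[0,0,0],[0,0,0],[0,0,0],[0,0,0]], gripper=[1,1,1,1,1,1,1,1,1,1], squeeze=45)

```text
time: 15.55
tool_pos: [0.4355, -0.3202, 0.1989]
tool_rot: [3.141, 0.0, 1.454]
contact_force: [-0.2, 1.1, -4.7]
opening: 0.0118
```

Run:
```python
from h import *
np.set_printoptions(precision=4,suppress=True)
o=robot.observe();print(o["tool_pos"],o["tool_rot"],o["opening"],o["contact_force"],o["torque"])
c=dict(fx=403.367,fy=403.367,cx=320,cy=240,world_from_camera=np.array([[.1683,.9456,.2783,.3657],[.9857,-.1621,-.0454,-.3087],[.0021,.2819,-.9594,.4943],[0,0,0,1]]))
print("ring",atz(c,(320.5,264),.123))
plan([(.50,-.09,.198,1.65)],step=.04)
```

```text
[ 0.4355 -0.3202  0.1989] [3.1411 0.0002 1.454 ] 0.011779511292052043 [-0.187   1.0706 -4.6671] [ 0.0261  0.0605 -0.0471]
ring [ 0.4976 -0.3299  0.123 ]
6 T [[0.039, 0.006, 0.0], [0.04, 0.008, 0.0], [0.038, 0.009, 0.0], [0.039, 0.01, 0.001], [0.038, 0.011, -0.0], [0.038, 0.012, -0.0]] U [[0, 0, np.float64(-0.03)], [0, 0, np.float64(-0.04)], [0, 0, np.float64(-0.03)], [0, 0, np.float64(-0.03)], [0, 0, np.float64(-0.03)], [0, 0, np.float64(-0.04)]]
```

carry_out(translation=[[0.02,0.003,0],[0.039,0.006,0],[0.04,0.008,0],[0.038,0.009,0],[0.039,0.01,0],[0.038,0.011,0],[0.018,0.009,0],[0,0,0],[0,0,0],[0,0,0]], turn=[[0,0,0],[0,0,-0.03],[0,0,-0.04],[0,0,-0.03],[0,0,-0.03],[0,0,-0.03],[0,0,-0.04],[0,0,0],[0,0,0],[0,0,0]], gripper=[1,1,1,1,1,1,1,1,1,1])

```text
time: 16.55
tool_pos: [0.5023, -0.0915, 0.1981]
tool_rot: [-3.14, -0.0, 1.653]
contact_force: [0.3, -0.2, -3.0]
opening: 0.012
```

```bash
cat > m.py <<'E'
from h import *
np.set_printoptions(precision=4,suppress=True)
o=robot.observe();print(o["time"],o["tool_pos"],o["tool_rot"],o["opening"],o["contact_force"])
w=read_camera("wrist");s=read_camera("scene");t=read_camera("top")
for n in "pintle_low pintle_high shut_edge cabinet door socket_high door_edge".split():
    ob=[]
    for k,c in (("s",s),("t",t),("w",w)):
        l=nets.tip_of(c,n)
        print(n,k,[(np.round(x["pixel"],1).tolist(),round(x["score"],2)) for x in l[:2]])
        if l: ob.append((c,l[0]["pixel"]))
    if len(ob)>1:
        X=tri(ob);print("  ->",X,[round(float(np.linalg.norm(proj(c,X)-p)),1) for c,p in ob])
E
cat >> m.py <<'E'
a=cv2.resize(w["img"][180:420,330:640],(0,0),fx=1.6,fy=1.6,interpolation=cv2.INTER_CUBIC)
b=cv2.resize(s["img"][190:290,260:360],(0,0),fx=3,fy=3,interpolation=cv2.INTER_CUBIC)
im=np.zeros((600,800,3),np.uint8);im[:a.shape[0],:a.shape[1]]=a;im[:300,500:]=b
import sys
cv2.imwrite("pics/%s.png"%sys.argv[1],im[:,:,::-1])
E
python3 m.py m1
```

```text
16.55 [ 0.5023 -0.0915  0.1981] [-3.1402 -0.0003  1.6527] 0.012019891467151418 [ 0.2917 -0.191  -3.0325]
pintle_low s [([301.1, 246.0], 0.92)]
pintle_low t [([295.2, 249.2], 0.94), ([354.2, 207.4], 0.46)]
pintle_low w [([496.4, 226.6], 0.8), ([323.7, 135.7], 0.19)]
  -> [0.5035 0.0687 0.0462] [1.1, 0.7, 2.8]
pintle_high s [([301.2, 221.1], 0.79)]
pintle_high t [([294.1, 248.0], 0.9)]
pintle_high w [([547.5, 254.8], 0.82)]
  -> [0.5002 0.0652 0.1325] [0.5, 1.0, 5.0]
shut_edge s [([281.7, 213.3], 0.86)]
shut_edge t [([243.7, 254.9], 0.57)]
shut_edge w []
  -> [0.4882 0.1936 0.0974] [0.5, 0.6]
cabinet s [([311.4, 241.5], 0.89), ([246.2, 219.0], 0.52)]
cabinet t [([267.1, 227.2], 0.82)]
cabinet w [([540.5, 277.1], 0.69)]
  -> [0.5688 0.1478 0.0018] [0.0, 1.1, 3.0]
door s [([347.3, 239.2], 0.83)]
door t [([353.0, 268.5], 0.37)]
door w [([315.2, 330.6], 0.93)]
  -> [ 0.5116 -0.0962  0.1711] [18.8, 30.4, 63.1]
socket_high s [([348.6, 210.0], 0.59)]
socket_high t []
socket_high w []
door_edge s [([305.6, 233.7], 0.8)]
door_edge t [([361.6, 266.9], 0.51)]
door_edge w [([317.8, 148.6], 0.63)]
  -> [ 0.4437 -0.0949  0.1857] [0.3, 0.6, 4.3]
```

View pics/m1.png

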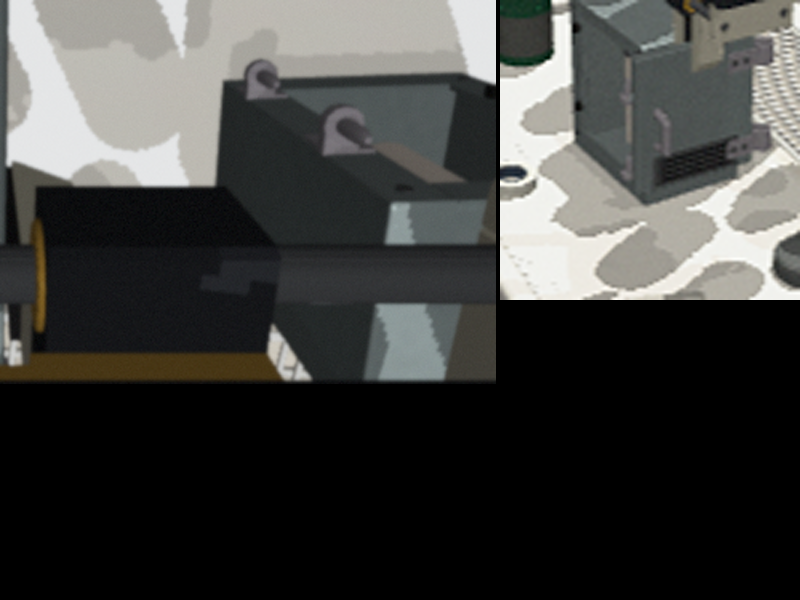

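The wrist crop shows both pintles clearly: upper foot at about (346,127) and tip at (370,138), lower foot (263,77) and tip (279,88). From the known heights I get the axis and the cabinet's yaw.

Run:
```python
from h import *
np.set_printoptions(precision=4,suppress=True)
w=read_camera("wrist")
f=lambda u,v:(330+u/1.6-.2,180+v/1.6-.2)
for n,p,z in (("hi foot",f(346,127),.127),("hi net",(547.5,254.8),.127),("hi tip",f(370,138),.145),("lo foot",f(263,78),.042),("lo net",(496.4,226.6),.042),("lo tip",f(279,88),.06),
 ("front top near corner",f(388,198),.175),("side bottom corner",f(222,85),.0)):
    print(n,atz(w,p,z))
cv2.imwrite("pics/raw.png",cv2.resize(w["img"][200:300,470:640],(0,0),fx=4.5,fy=4.5,interpolation=cv2.INTER_CUBIC)[:,:,::-1])
s=read_camera("scene");t=read_camera("top")
for n in((.502,.066,.042),(.502,.066,.127),(.502,.066,.145)): print(proj(s,n),proj(t,n))
```

```text
hi foot [0.5087 0.0721 0.127 ]
hi net [0.5054 0.0723 0.127 ]
hi tip [0.5071 0.0717 0.145 ]
lo foot [0.5095 0.0716 0.042 ]
lo net [0.5075 0.0733 0.042 ]
lo tip [0.5101 0.0728 0.06  ]
front top near corner [0.5203 0.0642 0.175 ]
side bottom corner [0.5259 0.0666 0.    ]
[302.0173 247.388 ] [295.7278 250.2776]
[301.6264 222.0198] [293.5917 246.5865]
[301.5408 216.4673] [293.0973 245.7323]
```

View pics/raw.png

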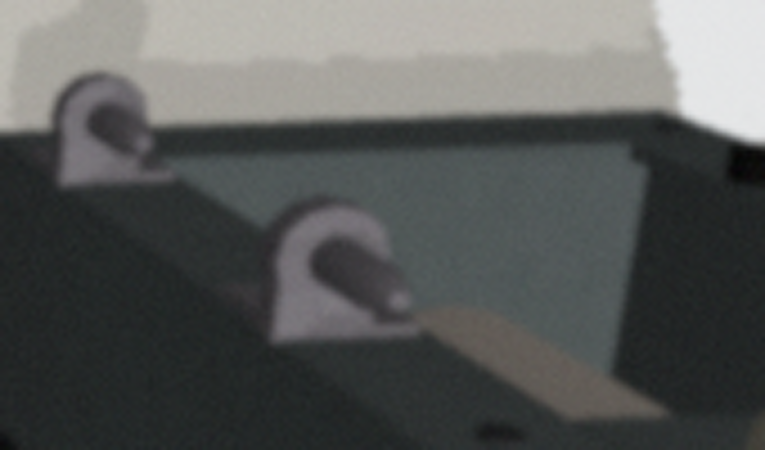

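The close-up gives upper tip (400,302) and lower tip (146,145). The wrist camera puts the axis at about (0.508,0.072), the fixed cameras at (0.502,0.067), which is too far apart for 2 mm of play. I look again from higher up with the pintles near the image centre; from there the door passes above the cabinet.

carry_out(translation=[[0,0,-0.035],[0,0,-0.04],[0.02,0,0],[0.035,-0.005,0],[0.035,-0.005,0],[0.02,-0.005,0],[0,0,0],[0,0,0],[0,0,0],[0,0,0]], turn=[[0,0,0],[0,0,0],[0,0,0],[0,0,0],[0,0,0],[0,0,0],[0,0,0],[0,0,0],[0,0,0],[0,0,0]], gripper=[1,1,1,1,1,1,1,1,1,1])

```text
time: 18.9
tool_pos: [0.4791, 0.0167, 0.2737]
tool_rot: [-3.141, 0.0, 1.653]
contact_force: [0.4, 0.3, -3.9]
opening: 0.0117
```

```bash
python3 m.py m2 | grep -v "^cab"
python3 - <<'E'
from h import *
np.set_printoptions(precision=4,suppress=True)
w=read_camera("wrist");print(np.array(w["world_from_camera"])[:3])
for n,z in(("pintle_high",.127),("pintle_low",.042)):
    for x in nets.tip_of(w,n)[:1]: print(n,x["pixel"],atz(w,x["pixel"],z))
cv2.imwrite("pics/raw2.png",cv2.resize(w["img"][150:300,320:480],(0,0),fx=4,fy=4,interpolation=cv2.INTER_CUBIC)[:,:,::-1])
E
```

```text
18.9 [0.4791 0.0167 0.2737] [-3.1415  0.0001  1.6527] 0.011676772636075958 [ 0.4413  0.288  -3.9221]
pintle_low s [([301.6, 245.4], 0.78)]
pintle_low t []
pintle_low w [([362.1, 221.5], 0.94)]
  -> [0.5041 0.0692 0.0471] [0.6, 1.7]
pintle_high s [([300.4, 223.1], 0.82)]
pintle_high t []
pintle_high w [([374.6, 241.3], 0.57)]
  -> [0.5032 0.0727 0.1206] [0.8, 2.5]
shut_edge s [([282.6, 214.4], 0.89), ([245.4, 217.8], 0.58)]
shut_edge t [([242.5, 252.5], 0.88)]
shut_edge w [([504.4, 232.5], 0.98)]
  -> [0.4944 0.1999 0.0903] [0.3, 0.7, 2.6]
  -> [ 0.565   0.146  -0.0017] [0.3, 0.9]
door s [([322.9, 200.7], 0.71)]
door t [([243.7, 252.1], 0.42), ([263.7, 284.1], 0.34)]
door w [([315.3, 330.7], 0.62)]
  -> [0.5326 0.0855 0.2019] [16.0, 45.1, 90.4]
socket_high s [([324.3, 169.9], 0.96)]
socket_high t []
socket_high w []
door_edge s [([279.3, 191.5], 0.81), ([303.1, 246.6], 0.28)]
door_edge t [([314.7, 279.1], 0.7)]
door_edge w [([317.3, 148.4], 0.78)]
  -> [0.417  0.0128 0.2631] [0.2, 0.8, 2.3]
[[-0.0826  0.9558  0.2821  0.4036]
 [ 0.9966  0.0791  0.0241  0.0126]
 [ 0.0007  0.2831 -0.9591  0.4689]]
pintle_high [372.9, 244.0] [0.506  0.0708 0.127 ]
pintle_low [361.8, 221.7] [0.5071 0.0701 0.042 ]
```

View pics/raw2.png

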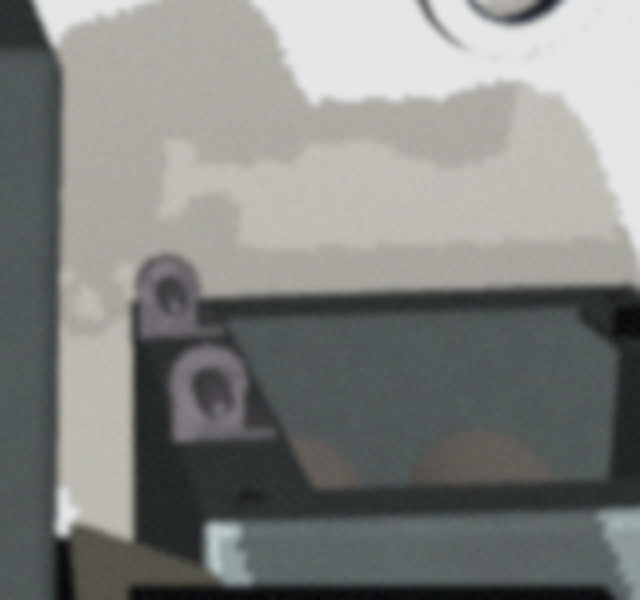

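The close-up shows the upper foot at (208,385) and the lower at (167,290) in the crop, so the axis is at about (0.507,0.0707) in wrist-camera terms. The same camera gave the sockets 66.5 mm ahead of the TCP, and the cabinet edges give a yaw of about 6.3°. I use the wrist camera for both so that its bias cancels. Next: back away, go down to the raised height, come in from the front.

Run:
```python
from h import *
plan([(.3614,.0547,.2737,1.68),(.3614,.0547,.139,1.68),(.42,.0612,.139,1.68)],step=.03)
```

```text
10 T [[0.009, -0.023, 0.0], [0.01, -0.022, 0.0], [0.01, -0.023, 0.0], [0.009, -0.023, 0.0], [0.01, -0.022, 0.0], [0.0, -0.0, 0.027], [0.0, -0.0, 0.027], [0.0, -0.0, 0.027], [0.0, -0.0, 0.027], [0.0, -0.0, 0.027]] U [[0, 0, np.float64(-0.01)], [0, 0, np.float64(-0.0)], [0, 0, np.float64(-0.01)], [0, 0, np.float64(-0.0)], [0, 0, np.float64(-0.01)], [0, 0, np.float64(0.0)], [0, 0, np.float64(0.0)], [0, 0, np.float64(0.0)], [0, 0, np.float64(0.0)], [0, 0, np.float64(0.0)]]
2 T [[-0.0, 0.029, -0.0], [-0.0, 0.03, -0.0]] U [[0, 0, np.float64(0.0)], [0, 0, np.float64(0.0)]]
```

carry_out(translation=[[0.009,-0.023,0],[0.01,-0.022,0],[0.01,-0.023,0],[0.009,-0.023,0],[0.01,-0.022,0],[0,0,0.027],[0,0,0.027],[0,0,0.027],[0,0,0.027],[0,0,0.027]], turn=[[0,0,-0.01],[0,0,0],[0,0,-0.01],[0,0,0],[0,0,-0.01],[0,0,0],[0,0,0],[0,0,0],[0,0,0],[0,0,0]], gripper=[1,1,1,1,1,1,1,1,1,1])

```text
time: 21.25
tool_pos: [0.362, 0.0546, 0.1381]
tool_rot: [3.14, 0.0, 1.684]
contact_force: [0.2, 0.2, -4.1]
opening: 0.0119
```

carry_out(translation=[[0,0,0],[0,0.015,0],[0,0.03,0],[0,0.015,0],[0,0,0],[0,0,0]], turn=[[0,0,0],[0,0,0],[0,0,0],[0,0,0],[0,0,0],[0,0,0]], gripper=[1,1,1,1,1,1])

```text
time: 21.85
tool_pos: [0.4213, 0.0614, 0.1395]
tool_rot: [3.141, 0.0, 1.684]
contact_force: [-0.3, 1.0, -3.4]
opening: 0.0115
```

```bash
cat > rel.py <<'E'
from h import *
np.set_printoptions(precision=4,suppress=True)
o=robot.observe();p=o["tool_pos"];ps=o["tool_rot"][2];print(o["time"],p,o["tool_rot"],o["contact_force"])
Y=np.array([np.sin(ps),-np.cos(ps),0]);ax=p+.0665*Y;print("believed axis",ax)
from collections import defaultdict
d=defaultdict(list)
for i in range(3):
    for k in("scene","top"):
        c=read_camera(k)
        for n,z in(("door",ax[2]-.0607),("socket_high",ax[2]-.0607+.085),("pintle_low",.042),("pintle_high",.127),("door_edge",0)):
            l=nets.tip_of(c,n)
            if l: d[k,n].append(np.r_[l[0]["pixel"],l[0]["score"]])
    
for (k,n),v in d.items():
    print(k,n,np.round(v,1).tolist())
for k in("scene","top"):
    c=read_camera(k)
    print(k,"pred door",proj(c,[ax[0],ax[1],p[2]-.0607]),"sock",proj(c,[ax[0],ax[1],p[2]-.0607+.085]),"pl",proj(c,[.507,.0707,.042]),"ph",proj(c,[.507,.0707,.127]))
    cv2.imwrite(f"pics/rel_{k}.png",c["img"][:,:,::-1])
E
python3 rel.py
```

```text
21.85 [0.4213 0.0614 0.1395] [3.1415 0.     1.6842] [-0.2582  0.9618 -3.4379]
believed axis [0.4874 0.0689 0.1395]
scene door [[298.0, 239.7, 0.8], [295.4, 239.4, 0.8], [297.9, 237.3, 0.7]]
scene socket_high [[296.9, 209.8, 0.8], [299.8, 210.1, 0.6], [294.9, 212.0, 0.6]]
scene pintle_low [[300.9, 246.7, 0.8], [267.9, 250.2, 0.2], [302.1, 244.1, 0.9]]
scene pintle_high [[300.2, 219.8, 0.6], [302.5, 220.2, 0.6], [303.1, 218.6, 1.0]]
scene door_edge [[255.9, 231.5, 0.6], [253.4, 231.8, 0.7], [254.2, 233.1, 0.8]]
top door [[291.1, 247.4, 0.6], [355.3, 207.4, 0.2], [187.7, 199.4, 0.4]]
top pintle_low [[294.9, 249.8, 0.9], [294.4, 247.7, 0.9], [294.8, 248.0, 0.7]]
top pintle_high [[292.4, 248.6, 0.9], [294.3, 247.0, 0.8], [297.6, 246.3, 0.6]]
top door_edge [[298.7, 304.3, 0.6], [300.4, 302.9, 0.6], [300.5, 305.2, 0.5]]
scene pred door [296.8289 237.1578] sock [296.2876 211.1497] pl [302.9405 246.2767] ph [302.5764 220.9653]
top pred door [293.751  254.4436] sock [291.3843 250.9458] pl [293.9359 248.4318] ph [291.6663 244.6042]
```

carry_out(translation=[[0,0.008,0],[0,0.008,0],[0,0.003,0],[0,0,0],[0,0,0]], turn=[[0,0,0],[0,0,0],[0,0,0],[0,0,0],[0,0,0]], gripper=[1,1,1,1,1])

```text
time: 24.25
tool_pos: [0.4401, 0.0636, 0.1386]
tool_rot: [-3.141, -0.0, 1.684]
contact_force: [0.4, 0.1, -3.1]
opening: 0.0115
```

```bash
python3 rel.py
python3 - <<'E'
import cv2
a=cv2.imread("pics/rel_scene.png")[185:265,265:345]
cv2.imwrite("pics/r1.png",cv2.resize(a,(0,0),fx=7.4,fy=7.4,interpolation=cv2.INTER_CUBIC))
E
```

```text
24.25 [0.4401 0.0636 0.1386] [-3.141  -0.0002  1.6841] [ 0.4172  0.1475 -3.1369]
believed axis [0.5062 0.0711 0.1386]
scene door [[303.1, 236.3, 0.9], [303.3, 239.2, 0.6], [304.8, 235.5, 0.7]]
scene socket_high [[302.1, 208.3, 0.8], [306.4, 210.7, 0.7], [302.5, 209.2, 0.9]]
scene pintle_low [[302.3, 245.5, 0.8], [300.8, 245.5, 0.8], [302.0, 244.6, 1.0]]
scene pintle_high [[298.8, 221.6, 0.6], [302.5, 221.7, 0.9], [300.2, 221.6, 0.6]]
scene door_edge [[264.0, 231.1, 1.0], [261.5, 229.7, 0.6], [262.7, 233.2, 0.9]]
top socket_high [[353.6, 268.8, 0.6], [241.4, 254.8, 0.2], [188.3, 203.5, 0.5]]
top pintle_high [[291.0, 246.8, 0.9], [292.6, 246.3, 0.7], [293.3, 246.6, 0.6]]
top door_edge [[295.1, 296.7, 0.7], [295.9, 294.2, 0.6], [295.6, 295.0, 0.6]]
top pintle_low [[296.4, 294.3, 0.6]]
scene pred door [302.4864 235.7446] sock [302.1054 209.8441] pl [302.9405 246.2767] ph [302.5764 220.9653]
top pred door [292.865  247.1911] sock [290.4373 243.1408] pl [293.9359 248.4318] ph [291.6663 244.6042]
```

View pics/r1.png

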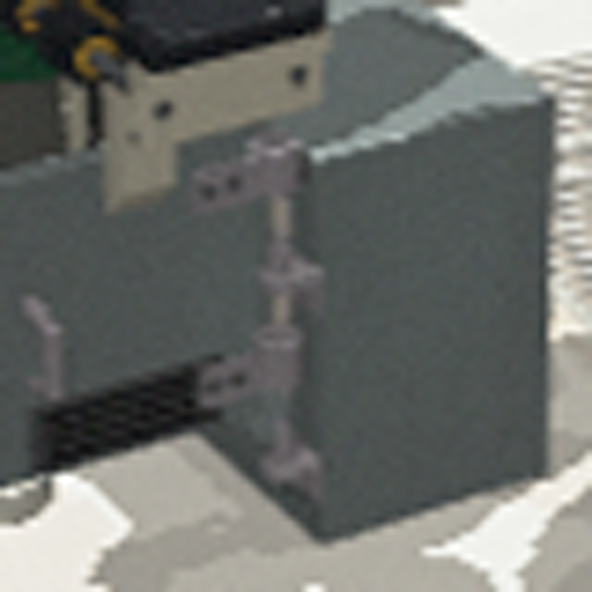

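The close-up shows the door in front of the cabinet, with the upper socket at column ~277 above its pintle (~281) and the lower socket at ~279 above its own (~283). That is about 1 mm of error, inside the taper's catch. The sockets are above the pintle tips. Now I lower slowly.

carry_out(translation=[[0,0.001,0.006],[0,0,0.006],[0,0,0.004],[0,0,0.003],[0,0,0.003],[0,0,0]], turn=[[0,0,0],[0,0,0],[0,0,0],[0,0,0],[0,0,0],[0,0,0]], gripper=[1,1,1,1,1,1])

```text
time: 26.75
tool_pos: [0.441, 0.0637, 0.1164]
tool_rot: [-3.141, -0.0, 1.684]
contact_force: [-1.0, -0.0, -3.7]
opening: 0.0116
```

carry_out(translation=[[0,0,0.002],[0,0,0.002],[0,0,0.001],[0,0,0]], turn=[[0,0,0],[0,0,0],[0,0,0],[0,0,0]], gripper=[1,1,1,1])

```text
time: 27.15
tool_pos: [0.4415, 0.0635, 0.1118]
tool_rot: [3.141, 0.0, 1.684]
contact_force: [-0.4, -1.7, -3.1]
opening: 0.0117
```

The mouths are 9 mm below the pintle tips and the force is still only the door's weight, so both have caught. I continue.

carry_out(translation=[[0,0,0.002],[0,0,0.002],[0,0,0.002],[0,0,0.001],[0,0,0.001],[0,0,0]], turn=[[0,0,0],[0,0,0],[0,0,0],[0,0,0],[0,0,0],[0,0,0]], gripper=[1,1,1,1,1,1])

```text
time: 27.75
tool_pos: [0.4414, 0.0636, 0.1037]
tool_rot: [3.141, 0.0, 1.684]
contact_force: [1.3, -2.6, -2.9]
opening: 0.0116
```

```bash
python3 -c "
from h import *
o=robot.observe();print(o['time'],o['tool_pos'],o['contact_force'],o['torque'])"
```

```text
27.75 [0.44138543 0.06355511 0.10374707] [ 1.29438467 -2.61518434 -2.92212367] [-0.54153381 -0.16075959 -0.19759907]
```

carry_out(translation=[[-0.001,0,0],[0,0,0.001],[0,0,0.0005],[0,0,0.0005],[0,0,0]], turn=[[0,0,0],[0,0,0],[0,0,0],[0,0,0],[0,0,0]], gripper=[1,1,1,1,1])

```text
time: 28.25
tool_pos: [0.441, 0.0629, 0.1024]
tool_rot: [-3.141, -0.0, 1.684]
contact_force: [-4.0, 0.3, 5.7]
opening: 0.0117
```

carry_out(translation=[[0,0,0.001],[0,0,0],[0,0,0]], turn=[[0,0,0],[0,0,0],[0,0,0]], gripper=[1,1,1])

```text
time: 28.55
tool_pos: [0.4409, 0.0629, 0.1019]
tool_rot: [3.142, -0.0, 1.684]
contact_force: [-6.7, -0.5, 11.5]
opening: 0.0116
```

Vertical contact came at z 0.1025, exactly the expected hung height (door origin 0.042), so the door is seated. I ease off 1 mm and open.

carry_out(translation=[[0,0,-0.001],[0,0,0],[0,0,0],[0,0,0],[0,0,0],[0,0,0],[0,0,0],[0,0,0],[0,0,0],[0,0,0]], turn=[[0,0,0],[0,0,0],[0,0,0],[0,0,0],[0,0,0],[0,0,0],[0,0,0],[0,0,0],[0,0,0],[0,0,0]], gripper=[1,0,0,0,0,0,0,0,0,0])

```text
time: 29.55
tool_pos: [0.4414, 0.0627, 0.1018]
tool_rot: [3.142, -0.0, 1.684]
contact_force: [-0.5, -0.2, -0.5]
opening: 0.0461
```

carry_out(translation=[[0,0,-0.015],[0,0,-0.03],[0,0,-0.03],[0,0,-0.03],[0,0,0],[0,0,0]], turn=[[0,0,0],[0,0,0],[0,0,0],[0,0,0],[0,0,0],[0,0,0]], gripper=[0,0,0,0,0,0])

```text
time: 30.15
tool_pos: [0.4415, 0.0627, 0.207]
tool_rot: [3.14, 0.0, 1.684]
contact_force: [-0.5, -0.8, -0.4]
opening: 0.0455
```

Run:
```python
from h import *
np.set_printoptions(precision=4,suppress=True)
o=robot.observe();print(o["time"],o["tool_pos"],o["contact_force"])
A=np.array([.507,.0705,0]);u=np.array([-np.cos(.11),-np.sin(.11),0])
for i in range(2):
    s=read_camera("scene");t=read_camera("top");w=read_camera("wrist")
    for k,c in(("s",s),("t",t),("w",w)):
        for n,X in(("door",A+[0,0,.042]),("socket_high",A+[0,0,.127]),("door_edge",A+.128*u+[0,0,.097])):
            l=nets.tip_of(c,n);print(k,n,[np.round(np.r_[x["pixel"],x["score"]],1).tolist() for x in l[:1]],"pred",np.round(proj(c,X),1))
r=[300]; im=w["img"].astype(int).sum(2)//3
for row in(150,180,210,240): print(row,im[row,290:350:2])
```

```text
30.15 [0.4415 0.0627 0.207 ] [-0.4565 -0.7831 -0.3553]
s door [[303.6, 247.5, 0.7]] pred [303.  246.3]
s socket_high [[301.3, 220.9, 0.7]] pred [302.6 221. ]
s door_edge [[265.0, 243.0, 0.8]] pred [263.1 241.6]
t door [] pred [294.  248.4]
t socket_high [] pred [291.7 244.6]
t door_edge [[301.4, 295.1, 0.4]] pred [298.7 296.7]
w door [[315.8, 275.7, 0.6]] pred [316.1 274.4]
w socket_high [[317.4, 318.6, 1.0]] pred [315.8 316.2]
w door_edge [] pred [316.2 139. ]
s door [[304.1, 246.5, 1.0]] pred [303.  246.3]
s socket_high [[303.9, 222.7, 0.9]] pred [302.6 221. ]
s door_edge [[263.7, 244.4, 0.6]] pred [263.1 241.6]
t door [[475.1, 205.5, 0.7]] pred [294.  248.4]
t socket_high [[183.6, 282.0, 0.4]] pred [291.7 244.6]
t door_edge [[299.1, 297.4, 0.5]] pred [298.7 296.7]
w door [[317.9, 277.2, 0.8]] pred [316.2 273. ]
w socket_high [[315.5, 313.4, 0.9]] pred [316.  314.4]
w door_edge [] pred [316.4 137.6]
150 [158 155 157 157 155 158 157 157 158 154 101 101 118  89  79  78  78  78
  78  79 169 212 215 216 215 214 216 215 214 216]
180 [156 152 154 154 154 154 154 155 156 141  82  72  74  76  75  79  79  80
  73  98 194 214 215 213 214 215 214 214 213 214]
210 [171 174 172 172 173 173 174 173 174 152 100 120 119  93  76  77  75  78
  71 102 150 152 150 150 152 152 152 169 172 174]
240 [169 171 169 170 170 168 170 169 168 132 106 122 126 127 127 125 127 124
 107 136 151 150 150 149 149 151 160 169 168 169]
```

Everything agrees: the door, socket and edge pixels match the hung pose in the scene and wrist views, within about 3 px. The hand is off the door and the door stands open. Now I plan the push with closed fingers against the outer face, above the handle.

Run:
```python
from h import *
A=np.array([.507,.0705])
def P(al,d=.025,r=.1):
    th=np.radians(186.3-al);p=A+r*np.array([np.cos(th),np.sin(th)])+d*np.array([-np.sin(th),np.cos(th)])
    return (p[0],p[1],.106,1.68)
print(P(0),P(75))
plan([(.410,-.012,.207,1.68),(.410,-.012,.106,1.68)],step=.035);plan_=[P(a) for a in(0,15,30,45,60,75)]
print(plan_)
c,s=np.cos(1.684),np.sin(1.684);cur=np.array([.410,-.012]);out=[]
for w in plan_:
    d0=np.array(w[:2])-cur;n=int(np.ceil(np.linalg.norm(d0)/.014))
    for i in range(n):
        d=np.array(w[:2])-cur;d=d/(n-i);t=np.round([d[0]*c+d[1]*s,d[0]*s-d[1]*c],3);cur=cur+[t[0]*c+t[1]*s,t[0]*s-t[1]*c];out.append([*t.tolist(),0])
print(len(out),out)
```

```text
(np.float64(0.41034726223175816), np.float64(0.034677545004515954), 0.106, 1.68) (np.float64(0.4473825962630634), np.float64(0.15458784199673042), 0.106, 1.68)
6 T [[-0.024, -0.013, -0.0], [-0.023, -0.013, -0.0], [-0.024, -0.014, -0.0], [0.0, 0.0, 0.034], [0.0, 0.0, 0.033], [0.0, 0.0, 0.034]] U [[0, 0, np.float64(0.0)], [0, 0, np.float64(0.0)], [0, 0, np.float64(0.0)], [0, 0, np.float64(0.0)], [0, 0, np.float64(0.0)], [0, 0, np.float64(0.0)]]
[(np.float64(0.41034726223175816), np.float64(0.034677545004515954), 0.106, 1.68), (np.float64(0.4043690908129512), np.float64(0.060913734854504825), 0.106, 1.68), (np.float64(0.4053850462496449), np.float64(0.08780321283210696), 0.106, 1.68), (np.float64(0.4133258928577744), np.float64(0.11351350545011225), 0.106, 1.68), (np.float64(0.42765047506386517), np.float64(0.1362924987548711), 0.106, 1.68), (np.float64(0.4473825962630634), np.float64(0.15458784199673042), 0.106, 1.68)]
14 [[0.012, 0.001, 0], [0.011, 0.002, 0], [0.012, 0.001, 0], [0.011, 0.002, 0], [0.014, -0.002, 0], [0.013, -0.001, 0], [0.013, 0.002, 0], [0.014, 0.002, 0], [0.012, 0.005, 0], [0.012, 0.005, 0], [0.011, 0.009, 0], [0.01, 0.008, 0], [0.008, 0.011, 0], [0.008, 0.011, 0]]
```

carry_out(translation=[[-0.024,-0.013,0],[-0.023,-0.013,0],[-0.024,-0.014,0],[0,0,0],[0,0,0],[0,0,0],[0,0,0.034],[0,0,0.033],[0,0,0.034],[0,0,0]], turn=[[0,0,0],[0,0,0],[0,0,0],[0,0,0],[0,0,0],[0,0,0],[0,0,0],[0,0,0],[0,0,0],[0,0,0]], gripper=[1,1,1,1,1,1,1,1,1,1])

```text
time: 32.35
tool_pos: [0.407, -0.011, 0.1027]
tool_rot: [-3.134, -0.003, 1.685]
contact_force: [0.5, 0.0, 0.8]
opening: 0.0004
```

carry_out(translation=[[0.012,0.001,0],[0.011,0.002,0],[0.012,0.001,0],[0.011,0.002,0],[0.014,-0.002,0],[0.013,-0.001,0],[0,0,0]], turn=[[0,0,0],[0,0,0],[0,0,0],[0,0,0],[0,0,0],[0,0,0],[0,0,0]], gripper=[1,1,1,1,1,1,1])

```text
time: 33.05
tool_pos: [0.4043, 0.0621, 0.1064]
tool_rot: [3.141, -0.0, 1.686]
contact_force: [0.1, -0.1, 0.2]
opening: 0.0002
```

```bash
cat > dr.py <<'E'
from h import *
np.set_printoptions(precision=4,suppress=True)
o=robot.observe();print(o["time"],o["tool_pos"],o["tool_rot"],o["contact_force"])
A=np.array([.507,.0705])
def E(al,c):
    th=np.radians(186.3-al);return np.round(proj(c,[*(A+.128*np.array([np.cos(th),np.sin(th)])),.097]),1).tolist()
for k in("scene","top","wrist"):
    c=read_camera(k);print(k,"edge",[np.round(np.r_[x["pixel"],x["score"]],1).tolist() for x in nets.tip_of(c,"door_edge")[:2]],"door",[np.round(np.r_[x["pixel"],x["score"]],1).tolist() for x in nets.tip_of(c,"door")[:1]],"edge by alpha",[(a,E(a,c)) for a in(0,30,60,75,90)])
E
python3 dr.py
```

```text
33.05 [0.4043 0.0621 0.1064] [ 3.1407 -0.0002  1.6864] [ 0.0815 -0.0651  0.1548]
scene edge [[258.5, 238.0, 0.6]] door [[303.8, 247.9, 0.9]] edge by alpha [(0, [263.1, 241.6]), (30, [258.6, 230.4]), (60, [265.9, 219.9]), (75, [273.2, 215.8]), (90, [282.1, 212.6])]
top edge [] door [[294.5, 245.1, 0.7]] edge by alpha [(0, [298.7, 296.7]), (30, [272.4, 293.1]), (60, [251.7, 276.8]), (75, [245.4, 265.2]), (90, [242.3, 252.5])]
wrist edge [[391.9, 234.5, 0.6]] door [[311.3, 371.3, 0.6]] edge by alpha [(0, [313.0, 219.3]), (30, [433.2, 250.8]), (60, [509.1, 329.7]), (75, [523.7, 376.7]), (90, [522.9, 423.5])]
```

The door is swinging freely, open angle reduced by about 15°. I continue to 75°.

carry_out(translation=[[0.013,0.002,0],[0.014,0.002,0],[0.012,0.005,0],[0.012,0.005,0],[0.011,0.009,0],[0.01,0.008,0],[0.008,0.011,0],[0.008,0.011,0],[0,0,0],[0,0,0]], turn=[[0,0,0],[0,0,0],[0,0,0],[0,0,0],[0,0,0],[0,0,0],[0,0,0],[0,0,0],[0,0,0],[0,0,0]], gripper=[1,1,1,1,1,1,1,1,1,1])

```text
time: 34.5
tool_pos: [0.447, 0.1541, 0.1055]
tool_rot: [-3.141, 0.0, 1.685]
contact_force: [0.7, 0.2, -0.5]
opening: 0.0003
```

```bash
python3 dr.py
```

```text
34.5 [0.447  0.1541 0.1055] [-3.1408  0.0001  1.6847] [ 0.7186  0.1864 -0.498 ]
scene edge [[275.2, 218.6, 0.8], [261.3, 250.0, 0.5]] door [[301.6, 248.5, 0.9]] edge by alpha [(0, [263.1, 241.6]), (30, [258.6, 230.4]), (60, [265.9, 219.9]), (75, [273.2, 215.8]), (90, [282.1, 212.6])]
top edge [] door [[297.0, 247.1, 0.5]] edge by alpha [(0, [298.7, 296.7]), (30, [272.4, 293.1]), (60, [251.7, 276.8]), (75, [245.4, 265.2]), (90, [242.3, 252.5])]
wrist edge [[375.7, 287.7, 0.9]] door [[186.7, 306.5, 0.6]] edge by alpha [(0, [130.2, 113.6]), (30, [263.9, 150.1]), (60, [355.7, 240.8]), (75, [377.3, 294.5]), (90, [382.3, 347.6])]
```

At about 74° the wrist edge pixel (376,288) fits the prediction. I back off, tilt the hand 0.4 rad so that its body stays clear of the cabinet front, and finish from the front.

carry_out(translation=[[0,-0.015,0],[0.006,-0.01,0],[0.006,0,0],[0,0,0],[0,0,0],[0,0,0],[0,0,0],[0,0,0]], turn=[[0,0,0],[0,0,0],[0,0,0],[-0.1,0,0],[-0.1,0,0],[-0.1,0,0],[-0.1,0,0],[0,0,0]], gripper=[1,1,1,1,1,1,1,1])

```text
time: 35.75
tool_pos: [0.4176, 0.163, 0.1047]
tool_rot: [2.744, 0.0, 1.685]
contact_force: [-0.1, -0.2, 0.1]
opening: 0.0005
```

Run:
```python
from h import *
o=robot.observe();print(o["time"],o["tool_pos"],o["tool_rot"],R.from_euler("xyz",o["tool_rot"]).as_matrix().round(3),o["qpos"].round(2))
```

```text
35.75 [0.41762869 0.16302848 0.10465024] [2.74433731e+00 1.54903500e-04 1.68529726e+00] [[-0.114  0.916  0.384]
 [ 0.993  0.105  0.044]
 [-0.     0.387 -0.922]] [ 0.24  0.12  2.2  -0.12  0.43 -1.35]
```

carry_out(translation=[[0,0.009,0.004],[0,0.009,0.004],[0,0.009,0.004],[0,0.009,0.004],[0,0.009,0.004],[0,0.007,0.003],[0,0,0]], turn=[[0,0,0],[0,0,0],[0,0,0],[0,0,0],[0,0,0],[0,0,0],[0,0,0]], gripper=[1,1,1,1,1,1,1])

```text
time: 36.45
tool_pos: [0.4786, 0.1694, 0.1049]
tool_rot: [2.741, -0.0, 1.684]
contact_force: [0.3, 0.5, -0.3]
opening: 0.0001
```

```bash
python3 dr.py
```

```text
36.45 [0.4786 0.1694 0.1049] [ 2.7412 -0.0001  1.6836] [ 0.3141  0.4729 -0.2835]
scene edge [[277.9, 217.7, 0.8], [302.4, 220.2, 0.2]] door [[301.2, 245.1, 0.6]] edge by alpha [(0, [263.1, 241.6]), (30, [258.6, 230.4]), (60, [265.9, 219.9]), (75, [273.2, 215.8]), (90, [282.1, 212.6])]
top edge [] door [[297.2, 245.4, 0.9]] edge by alpha [(0, [298.7, 296.7]), (30, [272.4, 293.1]), (60, [251.7, 276.8]), (75, [245.4, 265.2]), (90, [242.3, 252.5])]
wrist edge [[360.6, 254.5, 0.9]] door [[158.7, 225.7, 0.6]] edge by alpha [(0, [31.5, 35.8]), (30, [217.2, 84.7]), (60, [334.8, 188.2]), (75, [358.1, 239.9]), (90, [361.9, 285.3])]
```

carry_out(translation=[[0,0.0037,0.0015],[0,0.0037,0.0015],[0,0.0037,0.0015],[0,0,0]], turn=[[0,0,0],[0,0,0],[0,0,0],[0,0,0]], gripper=[1,1,1,1])

```text
time: 37.3
tool_pos: [0.4901, 0.1708, 0.1052]
tool_rot: [2.741, -0.0, 1.684]
contact_force: [0.2, 0.1, 1.4]
opening: 0.0
```

carry_out(translation=[[0,0.002,0.0008],[0,0.002,0.0008],[0,0,0]], turn=[[0,0,0],[0,0,0],[0,0,0]], gripper=[1,1,1])

```text
time: 37.6
tool_pos: [0.4931, 0.1712, 0.1048]
tool_rot: [2.743, 0.0, 1.684]
contact_force: [-2.6, 0.2, 0.8]
opening: 0.0003
```

carry_out(translation=[[0,0.002,0.0008],[0,0.001,0.0004],[0,0,0]], turn=[[0,0,0],[0,0,0],[0,0,0]], gripper=[1,1,1])

```text
time: 37.9
tool_pos: [0.4938, 0.1713, 0.1042]
tool_rot: [2.747, 0.0, 1.684]
contact_force: [-13.0, -0.4, 8.9]
opening: 0.0002
```

```bash
python3 dr.py
```

```text
37.9 [0.4938 0.1713 0.1042] [2.7472 0.0004 1.6842] [-12.9667  -0.4254   8.9402]
scene edge [[285.2, 216.8, 0.8]] door [[305.0, 249.1, 0.7]] edge by alpha [(0, [263.1, 241.6]), (30, [258.6, 230.4]), (60, [265.9, 219.9]), (75, [273.2, 215.8]), (90, [282.1, 212.6])]
top edge [[353.5, 274.4, 0.4]] door [[294.4, 247.8, 0.7]] edge by alpha [(0, [298.7, 296.7]), (30, [272.4, 293.1]), (60, [251.7, 276.8]), (75, [245.4, 265.2]), (90, [242.3, 252.5])]
wrist edge [[365.4, 255.1, 0.6]] door [[151.3, 206.9, 0.7]] edge by alpha [(0, [8.7, -19.5]), (30, [209.8, 37.3]), (60, [335.9, 155.5]), (75, [360.4, 213.6]), (90, [364.2, 264.2])]
```

The motion was stopped at 13 N, about where the shut face should be. I retreat and check whether the door is really home.

carry_out(translation=[[0,-0.005,-0.002],[0,-0.01,-0.004],[0,-0.018,-0.008],[0,-0.03,-0.012],[0,0,-0.03],[0,0,-0.04],[0,0,-0.04],[0,0,0]], turn=[[0,0,0],[0,0,0],[0,0,0],[0,0,0],[0.1,0,0],[0.1,0,0],[0.1,0,0],[0.1,0,0]], gripper=[1,1,1,1,1,1,1,1])

```text
time: 39.15
tool_pos: [0.4024, 0.1609, 0.2043]
tool_rot: [3.107, 0.0, 1.683]
contact_force: [0.7, -0.1, -1.0]
opening: 0.0006
```

```bash
cat > chk.py <<'E'
from h import *
np.set_printoptions(precision=4,suppress=True)
o=robot.observe();print(o["time"],o["tool_pos"],o["tool_rot"],o["contact_force"])
for i in range(3):
  for k in("scene","top","wrist"):
    c=read_camera(k);r=[k]
    for n in("door_edge","shut_edge","door","pintle_low","socket_high"):
        l=nets.tip_of(c,n);r+=[n,np.round(np.r_[l[0]["pixel"],l[0]["score"]],1).tolist() if l else None]
        if k=="wrist" and l: r.append(atz(c,l[0]["pixel"],{"door_edge":.097,"shut_edge":.097,"door":.042,"pintle_low":.042,"socket_high":.127}[n])[:2])
    print(*r)
np.save("w.npy",c["img"]);save(c,"wf");np.save("wT.npy",c["world_from_camera"])
l=nets.regions_of(c,"door")
if l:
    reg=l[0]["region"];ys,xs=np.nonzero(reg);print("reg",xs.min(),xs.max(),ys.min(),ys.max(),l[0]["score"])
A=np.array([.507,.0705])
for al in(80,85,90):
    th=np.radians(186.3-al);u=np.array([np.cos(th),np.sin(th)]);n=np.array([-u[1],u[0]])
    print(al,[np.round(proj(c,[*(A+r*u+s*n),.162]),1).tolist() for r,s in((.02,.006),(.128,.006),(.02,-.006),(.128,-.006))])
E
python3 chk.py
```

```text
39.15 [0.4024 0.1609 0.2043] [3.1072 0.0004 1.6831] [ 0.7085 -0.121  -0.9907]
scene door_edge [282.0, 215.3, 0.8] shut_edge [280.8, 215.8, 0.9] door [304.4, 250.5, 0.8] pintle_low [304.6, 245.5, 1.0] socket_high [281.2, 215.1, 0.7]
top door_edge [241.5, 250.2, 0.9] shut_edge [240.3, 252.7, 0.7] door [297.7, 244.7, 0.6] pintle_low [292.7, 247.0, 1.0] socket_high [290.2, 243.0, 0.6]
wrist door_edge None shut_edge None door [209.7, 301.6, 0.7] [0.509  0.0694] pintle_low [211.2, 301.6, 0.7] [0.5088 0.0709] socket_high None
scene door_edge [279.0, 214.2, 0.8] shut_edge [282.6, 215.9, 0.6] door [303.3, 249.3, 0.9] pintle_low [304.5, 246.9, 0.9] socket_high [299.6, 220.8, 0.7]
top door_edge [244.0, 251.8, 0.6] shut_edge [240.9, 250.4, 0.9] door [294.5, 245.3, 0.6] pintle_low [295.9, 247.2, 0.9] socket_high [291.0, 246.0, 0.8]
wrist door_edge [549.3, 333.6, 0.4] [0.4777 0.3644] shut_edge None door [208.7, 300.6, 0.8] [0.5083 0.0684] pintle_low [311.3, 208.6, 0.8] [0.407  0.1567] socket_high None
scene door_edge [282.9, 214.4, 0.9] shut_edge [281.2, 214.3, 0.9] door [304.3, 246.5, 0.8] pintle_low [303.2, 242.9, 1.0] socket_high [300.6, 221.6, 0.8]
top door_edge [239.8, 252.6, 0.9] shut_edge [242.5, 253.5, 0.9] door [296.0, 246.1, 0.8] pintle_low [441.3, 274.6, 0.6] socket_high [292.0, 243.8, 0.6]
wrist door_edge None shut_edge None door [208.3, 301.2, 0.9] [0.509  0.0681] pintle_low [209.5, 302.5, 0.7] [0.5103 0.0692] socket_high None
reg 499 604 225 314 0.17
80 [[192.5, 368.5], [352.0, 344.4], [197.2, 383.3], [354.7, 359.9]]
85 [[193.8, 370.6], [354.5, 358.9], [197.0, 385.5], [355.6, 374.1]]
90 [[195.0, 372.8], [355.5, 373.1], [196.6, 387.7], [355.0, 388.0]]
```

In the fixed cameras door_edge and shut_edge coincide within 1 px. I want a finer check of parallelism and gap, so I go above for a wrist measurement.

carry_out(translation=[[0,0.007,-0.035],[0,0.007,-0.035],[-0.01,0.007,-0.035],[-0.01,0.005,0],[0,0,0],[0,0,0]], turn=[[0.03,0,0],[0,0,0],[0,0,0],[0,0,0],[0,0,0],[0,0,0]], gripper=[1,1,1,1,1,1])

```text
time: 42.5
tool_pos: [0.4273, 0.1432, 0.3029]
tool_rot: [-3.136, 0.001, 1.682]
contact_force: [-0.1, 1.1, -0.3]
opening: 0.0001
```

```bash
python3 chk.py | tail -4
python3 - <<'E'
import numpy as np
im=np.load("w.npy").astype(int).sum(2)//3
for c in range(240,440,20): print(c,im[215:300,c-2:c+3].mean(1).astype(int))
E
```

```text
reg 223 370 232 293 0.9
80 [[246.3, 277.5], [365.6, 257.9], [249.3, 289.7], [367.5, 270.5]]
85 [[247.3, 279.2], [367.4, 269.6], [249.0, 291.5], [368.1, 282.1]]
90 [[248.0, 281.0], [368.1, 281.2], [248.6, 293.3], [367.6, 293.5]]
240 [191 191 190 191 190 190 189 189 189 189 189 189 188 188 188 189 188 188
 188 188 189 188 187 187 181 164 137 110  92  89 106 119 118 104  89  74
  66  64  64  69  79  95 113 131 146 154 149 136 116  92  69  57  55  55
  54  53  54  54  55  59  67  80  91 100 107 109 107 107 106 105 102  98
  94  82  69  58  51  49  47  47  41  27  17  12  11]
260 [191 190 190 190 190 190 190 190 189 188 182 175 171 168 167 166 166 166
 166 167 167 167 166 164 147 106  68  53  53  58  72  81  68  55  50  50
  50  50  48  50  49  50  50  50  50  49  49  49  49  50  51  51  55  54
  52  52  56  62  76  90  78  60  51  47  50  53  67  83  93  98  99  99
  98  98  97  96  94  89  83  81  71  46  22  14  13]
280 [190 190 190 190 189 190 190 188 184 179 171 168 167 167 167 167 166 166
 166 165 166 166 163 146  98  48  24  19  18  18  23  30  41  47  49  50
  49  49  50  49  50  
[... 1927 characters left out ...]

400 [231 231 231 230 230 230 231 227 213 198 190 188 188 188 187 187 187 187
 187 187 187 186 186 185 185 183 183 183 184 183 183 183 184 184 184 183
 183 184 183 184 184 184 183 184 184 184 183 184 184 184 183 184 183 183
 183 184 185 185 183 184 184 184 184 184 184 183 184 184 184 184 183 184
 183 184 184 184 184 184 184 181 161 106  46  17  11]
420 [230 231 231 231 230 230 231 231 230 229 222 213 203 193 187 184 183 183
 184 183 183 183 184 184 183 184 184 184 184 185 184 185 184 184 184 184
 184 184 184 184 184 183 184 184 184 184 183 184 183 183 183 183 183 184
 184 184 184 184 184 184 184 183 183 184 184 184 184 184 184 184 182 183
 183 183 183 183 183 183 182 179 159 105  44  18  12]
```

The door's top edge fits a yaw of about 98°, and my cabinet yaw of 6.3° was only read by eye. I fit the cabinet's own edges in the earlier wrist crop and compare in the same way.

Run:
```python
from h import *
np.set_printoptions(precision=4,suppress=True)
def cam(T): 
    return dict(fx=403.367,fy=403.367,cx=320,cy=240,world_from_camera=np.vstack([T,[0,0,0,1]]) if len(T)==3 else T)
c1=cam(np.array([[-.0826,.9558,.2821,.4036],[.9966,.0791,.0241,.0126],[.0007,.2831,-.9591,.4689]]))
g=cv2.imread("pics/raw2.png",0).astype(float)
def fit(c,im,cols,r0,r1,z,sgn,k=1,off=(0,0),name=""):
    pts=[]
    for x in cols:
        col=cv2.GaussianBlur(im[:,x-k:x+k+1].mean(1).reshape(-1,1),(1,2*k+1),k)[:,0]
        d=sgn*np.gradient(col)[r0:r1];i=int(d.argmax())
        if 0<i<len(d)-1:
            q=d[i-1:i+2];i=i+(q[0]-q[2])/(2*(q[0]-2*q[1]+q[2])+1e-9)
        pts.append(((x+.5)/k-.5+off[0] if k>1 else x,(r0+i+.5)/k-.5+off[1] if k>1 else r0+i))
    P=np.array(pts);m=np.polyfit(P[:,0],P[:,1],1)
    for _ in range(3):
        ok=abs(P[:,1]-np.polyval(m,P[:,0]))<1.0
        if ok.sum()>3:m=np.polyfit(P[ok,0],P[ok,1],1)
    a,b=[atz(c,(x,np.polyval(m,x)),z) for x in(P[0,0],P[-1,0])];d=(b-a)[:2]
    print(name,"inliers",ok.sum(),len(P),"rms",np.std(P[ok,1]-np.polyval(m,P[ok,0])).round(2),"yaw from +y",np.degrees(np.arctan2(-d[0],d[1])).round(2),"mid",(a+b)[:2]/2)
fit(c1,g,range(260,600,20),270,320,.0,-1,4,(320,150),"cab bottom front")
fit(c1,g,range(240,600,20),480,540,.175,1,4,(320,150),"cab top front")
im=np.load("w.npy").astype(float).mean(2);c2=cam(np.load("wT.npy"))
fit(c2,im,range(256,364,4),272,288,.162,1,1,(0,0),"door top outer")
fit(c2,im,range(262,330,4),233,246,.032,-1,1,(0,0),"door bottom outer")
print(proj(c2,[.52,.145,.175]))
```

```text
cab bottom front inliers 17 17 rms 0.12 yaw from +y 6.64 mid [0.5091 0.1473]
cab top front inliers 18 18 rms 0.15 yaw from +y 6.86 mid [0.5147 0.1021]
door top outer inliers 27 27 rms 0.21 yaw from +y 8.4 mid [0.4896 0.1406]
door bottom outer inliers 17 17 rms 0.16 yaw from +y 8.21 mid [0.4911 0.12  ]
[308.8743 317.4761]
```

The cabinet yaw fits to 6.75° and the door's to 8.3°, so the free edge is still about 3 mm short of the buffers. I push again, nearer the free edge, a little higher and with more tilt.

carry_out(translation=[[0.01,0,0],[0.01,0,0],[0.01,0,0],[0.01,0,0],[0,-0.018,0.033],[0,-0.018,0.033],[0,-0.018,0.033],[0,-0.018,0.033],[0,-0.018,0.033],[0,0,0]], turn=[[-0.12,0,0],[-0.12,0,0],[-0.12,0,0],[-0.12,0,0],[0,0,0],[0,0,0],[0,0,0],[0,0,0],[0,0,0],[0,0,0]], gripper=[1,1,1,1,1,1,1,1,1,1])

```text
time: 46.25
tool_pos: [0.4161, 0.1811, 0.1117]
tool_rot: [2.674, 0.004, 1.683]
contact_force: [-0.1, -0.2, 1.3]
opening: 0.0002
```

Run:
```python
from h import *
np.set_printoptions(precision=4,suppress=True)
o=robot.observe();M=R.from_euler("xyz",o["tool_rot"]).as_matrix();p=o["tool_pos"]
print(o["time"],p,o["tool_rot"],o["qpos"],o["contact_force"]);print("tip",p-.041*M[:,2]);print("d10mm along cab x",M.T@np.array([.00993,.00117,0]),"to z .114,y.183",M.T@(np.array([p[0],.183,.114])-p))
```

```text
46.25 [0.4161 0.1811 0.1117] [2.6742 0.0037 1.6825] [ 0.3162  0.1091  2.2313 -0.2759  0.3552 -1.1299] [-0.1131 -0.2114  1.2823]
tip [0.3977 0.1792 0.1483]
d10mm along cab x [0.0001 0.0089 0.0045] to z .114,y.183 [ 0.0018  0.0012 -0.002 ]
```

carry_out(translation=[[0.002,0.001,-0.002],[0,0.014,0.007],[0,0.014,0.007],[0,0.014,0.007],[0,0.014,0.007],[0,0.004,0.002],[0,0,0]], turn=[[0,0,0],[0,0,0],[0,0,0],[0,0,0],[0,0,0],[0,0,0],[0,0,0]], gripper=[1,1,1,1,1,1,1])

```text
time: 46.95
tool_pos: [0.4871, 0.1922, 0.1213]
tool_rot: [2.661, 0.001, 1.682]
contact_force: [-0.9, -0.5, 0.6]
opening: 0.0005
```

carry_out(translation=[[0,0.0027,0.0013],[0,0.0027,0.0013],[0,0.0018,0.0009],[0,0,0]], turn=[[0,0,0],[0,0,0],[0,0,0],[0,0,0]], gripper=[1,1,1,1])

```text
time: 47.35
tool_pos: [0.4939, 0.1928, 0.1195]
tool_rot: [2.664, 0.002, 1.683]
contact_force: [-0.5, 0.0, -0.1]
opening: 0.0005
```

carry_out(translation=[[0,0.0018,0.0009],[0,0.0009,0.0004],[0,0,0]], turn=[[0,0,0],[0,0,0],[0,0,0]], gripper=[1,1,1])

```text
time: 47.65
tool_pos: [0.4953, 0.1928, 0.1188]
tool_rot: [2.667, 0.002, 1.683]
contact_force: [-7.1, 0.4, 4.6]
opening: 0.0004
```

carry_out(translation=[[0,0.0009,0.0004],[0,0.0009,0.0004],[0,0,0],[0,0,0]], turn=[[0,0,0],[0,0,0],[0,0,0],[0,0,0]], gripper=[1,1,1,1])

```text
time: 48.05
tool_pos: [0.4956, 0.1928, 0.1184]
tool_rot: [2.67, 0.002, 1.683]
contact_force: [-15.3, 0.2, 9.8]
opening: 0.0005
```

carry_out(translation=[[0,-0.0009,-0.0004],[0,-0.0009,-0.0004],[0,-0.0018,-0.0009],[0,-0.0045,-0.0022],[0,-0.018,-0.009],[0,-0.03,-0.015],[0,0.005,-0.035],[0,0.015,-0.04],[0,0.015,-0.04],[0,0.005,-0.005]], turn=[[0,0,0],[0,0,0],[0,0,0],[0,0,0],[0,0,0],[0,0,0],[0.12,0,0],[0.12,0,0],[0.12,0,0],[0.1,0,0]], gripper=[1,1,1,1,1,1,1,1,1,1])

```text
time: 49.05
tool_pos: [0.4382, 0.1838, 0.2178]
tool_rot: [3.034, 0.01, 1.674]
contact_force: [0.4, 0.2, -0.4]
opening: 0.0006
```

Run:
```python
from h import *
o=robot.observe();print(o["time"],o["tool_pos"],o["tool_rot"],o["contact_force"])
M=R.from_euler("xyz",o["tool_rot"]).as_matrix();print(M.T@(np.array([.4273,.1432,.3029])-o["tool_pos"]))
```

```text
49.05 [0.43823326 0.18378662 0.21779839] [3.03383374 0.01042095 1.67358028] [ 0.38507347  0.21605007 -0.40283858]
[-0.04013533 -0.0058444  -0.08581429]
```

Now the measuring pose again.

carry_out(translation=[[-0.013,-0.004,-0.03],[-0.013,-0.004,-0.03],[-0.014,0,-0.027],[0,0,0],[0,0,0]], turn=[[0.05,0,0],[0.05,0,0],[0,0,0],[0,0,0],[0,0,0]], gripper=[1,1,1,1,1])

```text
time: 49.55
tool_pos: [0.4278, 0.1428, 0.2994]
tool_rot: [3.138, 0.012, 1.672]
contact_force: [-0.4, -0.2, -0.2]
opening: 0.0006
```

```bash
python3 chk.py
python3 - <<'E'
from h import *
im=np.load("w.npy").astype(float).mean(2);T=np.load("wT.npy");c=dict(fx=403.367,fy=403.367,cx=320,cy=240,world_from_camera=T)
n=np.array([.993,.1175]);A=np.array([.507,.0705])
for nm,z,s,sg,r0 in(("top",.162,.006,1,(.03,.118)),("bottom",.032,.006,-1,(.035,.1))):
    pts=[]
    for r in np.arange(r0[0],r0[1],.004):
        th=np.radians(96.75);q=A+r*np.array([np.cos(th),np.sin(th)])-s*n
        u,v=proj(c,[*q,z]);x=int(round(u));v0=int(round(v))-9
        d=sg*np.gradient(cv2.GaussianBlur(im[:,x-1:x+2].mean(1).reshape(-1,1),(1,3),1)[:,0])[v0:v0+19];pts.append((x,v0+d.argmax()))
    P=np.array(pts,float);m=np.polyfit(*P.T,1)
    for _ in range(4):
        ok=abs(P[:,1]-np.polyval(m,P[:,0]))<1.2;m=np.polyfit(*P[ok].T,1)
    a,b=[atz(c,(x,np.polyval(m,x)),z)[:2] for x in(P[0,0],P[-1,0])];d=b-a
    print(nm,ok.sum(),len(P),"yaw",np.degrees(np.arctan2(-d[0],d[1])).round(2),"gap to cab front near hinge/edge (want .019)",.523-a@n,.523-b@n)
E
```

```text
49.55 [0.4278 0.1428 0.2994] [3.1382 0.012  1.6722] [-0.3771 -0.2166 -0.1677]
scene door_edge None shut_edge [282.6, 214.0, 0.7] door [305.5, 246.6, 0.6] pintle_low [302.3, 247.2, 0.9] socket_high [303.0, 219.6, 0.7]
top door_edge None shut_edge [295.3, 245.2, 0.7] door [267.5, 227.8, 0.7] pintle_low [294.3, 247.9, 0.8] socket_high [288.8, 243.6, 0.6]
wrist door_edge [365.6, 258.2, 0.7] [0.4872 0.1987] shut_edge [362.6, 264.6, 0.9] [0.4945 0.1965] door [247.4, 248.5, 0.9] [0.5086 0.0666] pintle_low [248.7, 246.2, 0.6] [0.5056 0.0679] socket_high [238.7, 274.6, 0.6] [0.5069 0.0731]
scene door_edge [281.3, 214.8, 0.8] shut_edge [281.1, 213.8, 0.8] door [304.3, 247.5, 0.9] pintle_low [303.6, 245.6, 0.8] socket_high [299.5, 218.7, 0.6]
top door_edge None shut_edge None door [294.8, 246.2, 0.7] pintle_low [293.2, 248.8, 0.7] socket_high [290.2, 244.0, 0.7]
wrist door_edge [362.8, 258.6, 0.7] [0.488  0.1958] shut_edge [364.5, 264.0, 0.8] [0.4937 0.1984] door [248.4, 249.9, 1.0] [0.5103 0.0678] pintle_low [249.8, 244.4, 0.7] [0.5033 0.069 ] socket_high [237.8, 275.4, 0.9] [0.5079 0.0722]
sc
[... 279 characters left out ...]
high [291.1, 243.6, 0.5]
wrist door_edge [364.1, 261.2, 0.9] [0.4907 0.1975] shut_edge [365.0, 264.1, 0.8] [0.4938 0.1989] door [248.0, 248.6, 0.7] [0.5087 0.0672] pintle_low [251.9, 247.7, 0.8] [0.5071 0.0717] socket_high [238.1, 275.6, 0.7] [0.5081 0.0725]
reg 225 373 233 295 0.57
80 [[248.3, 279.1], [368.7, 258.7], [251.4, 291.3], [370.7, 271.4]]
85 [[249.3, 280.8], [370.6, 270.5], [251.2, 293.2], [371.4, 283.1]]
90 [[250.1, 282.6], [371.4, 282.2], [250.8, 295.0], [371.0, 294.7]]
top 22 22 yaw 8.46 gap to cab front near hinge/edge (want .019) 0.01908529103656509 0.021587344397221986
bottom 17 17 yaw 8.22 gap to cab front near hinge/edge (want .019) 0.02091564042359395 0.022542695050489447
```

Both pushes ended at the same angle and both met a hard stop. To settle this I measure the door and the cabinet's front edge in one picture, from further forward.

carry_out(translation=[[0,0.03,0],[0,0.04,0],[0,0,0],[0,0,0]], turn=[[0,0,0],[0,0,0],[0,0,0],[0,0,0]], gripper=[1,1,1,1])

```text
time: 52.7
tool_pos: [0.4975, 0.1501, 0.2989]
tool_rot: [3.141, 0.012, 1.673]
contact_force: [-0.4, -0.6, 0.7]
opening: 0.0002
```

```bash
cat > fit.py <<'E'
from h import *
c=read_camera("wrist");im=c["img"].astype(float).mean(2);print(robot.observe()["time"])
n=np.array([.993,.1175]);t=np.array([-.1175,.993]);A=np.array([.507,.0705])
def line(nm,z,s,sg,r0,r1,w=9):
    pts=[]
    for r in np.arange(r0,r1,.003):
        q=A+r*t+s*n;u,v=proj(c,[*q,z]);x=int(round(u));v0=int(round(v))-w
        d=sg*np.gradient(cv2.GaussianBlur(im[:,x-1:x+2].mean(1).reshape(-1,1),(1,3),1)[:,0])[v0:v0+2*w+1]
        if len(d)==2*w+1: pts.append((x,v0+d.argmax(),d.max()))
    P=np.array(pts)
    X=P[:,0];Yv=P[:,1];best=None
    for i in range(len(P)):
        for j in range(i+6,len(P)):
            m=np.polyfit(X[[i,j]],Yv[[i,j]],1);k=(abs(Yv-np.polyval(m,X))<1).sum()
            if best is None or k>best[0]: best=(k,m)
    ok=abs(Yv-np.polyval(best[1],X))<1.2;m=np.polyfit(X[ok],Yv[ok],1)
    a,b=[atz(c,(x,np.polyval(m,x)),z)[:2] for x in(X[0],X[-1])];d=b-a
    print(nm,ok.sum(),len(P),"yaw",np.degrees(np.arctan2(-d[0],d[1])).round(2),"n-offset first/last",(a@n).round(4),(b@n).round(4),"resid",np.std(Yv[ok]-np.polyval(m,X[ok])).round(2),"|",Yv.astype(int).tolist())
line("door top outer",.162,-.006,1,.03,.118)
line("door bottom outer",.032,-.006,-1,.035,.1)
line("door top inner dark",.162,.006,-1,.03,.118,5)
line("cab top front",.175,.013,1,-.0,.13,6)
line("cab top back",.175,.123,1,.0,.13)
for r in(.03,.06,.09,.11):
    u,v=proj(c,[*(A+r*t-.006*n),.162]);print(r,int(u),int(v)-6,im[int(v)-6:int(v)+34,int(u)-1:int(u)+2].mean(1).astype(int).tolist())
E
python3 fit.py
```

```text
52.75
door top outer 27 30 yaw 7.9 n-offset first/last 0.5068 0.5051 resid 0.3 | [200, 207, 200, 200, 207, 206, 206, 206, 206, 206, 206, 206, 206, 205, 205, 205, 205, 205, 205, 205, 205, 205, 204, 204, 204, 204, 204, 204, 204, 203]
door bottom outer 22 22 yaw 7.65 n-offset first/last 0.5047 0.5037 resid 0.28 | [181, 181, 181, 181, 181, 181, 181, 181, 181, 181, 180, 180, 180, 180, 180, 180, 180, 180, 180, 180, 180, 179]
door top inner dark 28 30 yaw 6.95 n-offset first/last 0.5161 0.5157 resid 0.43 | [218, 218, 217, 217, 217, 217, 217, 217, 217, 217, 224, 216, 217, 218, 217, 217, 217, 217, 217, 217, 217, 217, 216, 216, 216, 216, 216, 216, 216, 215]
cab top front 44 44 yaw 6.76 n-offset first/last 0.5251 0.5251 resid 0.35 | [233, 232, 233, 233, 233, 232, 232, 232, 232, 232, 232, 232, 232, 232, 232, 232, 232, 232, 232, 231, 231, 231, 232, 232, 232, 231, 231, 231, 231, 231, 231, 231, 231, 231, 231, 231, 231, 231, 231, 231, 231, 231, 231, 230]
cab top back 14 44 yaw 6.08 n-offset first/last 0.6277 0.6292 resid 0.7 | [356, 343, 346, 345, 359, 355, 348, 357, 349, 342, 353, 343, 347, 341, 34
[... 176 characters left out ...]
, 73, 56, 50, 56, 69, 80, 85, 88, 86, 86, 86, 84, 85, 85, 83, 79, 72, 71, 77, 83, 82, 85, 84, 81, 70, 55, 50, 46, 53, 64, 77, 84, 84, 87, 87, 89]
0.06 293 199 [48, 49, 48, 47, 48, 52, 58, 76, 89, 90, 89, 87, 84, 86, 85, 85, 84, 84, 80, 79, 81, 84, 84, 85, 84, 85, 84, 76, 62, 50, 46, 48, 63, 84, 96, 100, 101, 99, 98, 95]
0.09 329 198 [48, 47, 49, 47, 48, 54, 72, 103, 124, 135, 141, 141, 141, 139, 139, 141, 140, 136, 127, 111, 96, 88, 85, 87, 86, 87, 86, 85, 73, 59, 49, 47, 58, 88, 122, 145, 156, 160, 155, 151]
0.11 353 198 [47, 47, 46, 48, 53, 71, 98, 122, 135, 141, 141, 141, 141, 140, 140, 139, 138, 131, 113, 97, 88, 88, 87, 88, 87, 87, 87, 81, 69, 54, 47, 46, 53, 71, 82, 85, 83, 83, 82, 84]
```

In one picture the cabinet front reads 6.8° and the door 7–7.9°. The door's outer face is 18.3 mm (hinge end) to 20.0 mm (free edge) from the front face, against 19 mm nominal. The door is home within about 1 mm, inside the hinge play and the picture's accuracy, and both pushes met a firm stop there. The hand is clear, so I hand in.

```bash
python3 -c "
from h import *
print(robot.hand_in(), robot.observe()['time'])"
```

```text
the job is handed in; nothing more can be done
the job is handed in; nothing more can be done
```

The door is hung on both pintles, swung shut against the buffers and let go. I handed the job in at about 53 s with the hand about 10 cm clear above it.

**What happened**
- **Grasp:** My first two grasps closed on nothing. The first time I lifted before the fingers had shut. The second time I found that the fingertips sit about 41 mm behind the stated TCP, and I allowed for that from then on.
- **Hanging:** I brought the door in raised from the front and lowered it. The sockets took the pintles with at most 2.6 N of sideways force. Vertical contact came exactly at the hung height.
- **Shutting:** I pushed with closed fingers in two stages. Both pushes met a firm stop, at 13 N and 15 N.

**Last checks**
- **Agree:** In one wrist picture the door's outer face is 18.3 mm (hinge end) to 20.0 mm (free edge) from the cabinet front, against 19 mm nominal. In the fixed cameras the door edge and its shut point agreed to about 1 px after the first push, and later readings scattered by about 3 px.
- **Disagree:** Two earlier wrist measurements, which took the cabinet's angle from an older picture, had the free edge about 3 mm short of home. The networks' wrist readings suggested 3–7 mm short. The same-picture fit still shows the door turned up to about 1° from the cabinet front. I took this as hinge play and pixel error.
- **Not checked:** I did not look again at the other things on the worktop. I felt no contact with any of them.

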